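# Pack the gel tank tight with spacers and a tension wedge

### The job

Make the electrophoresis supply safe before reaching into the tank: press its red stop key right down, let it up, then press its blue lock key right down, and never press the green run key. Then take up the slack between the gel cassette and the black sloped seat in the tank: stand blue spacer plates from the rack upright on the tank floor against the cassette's glass, one after another, as many as it takes for the yellow wedge, slid down between the last plate and the seat with its sloped side on the seat, to jam tight well down in the gap but clear of the tank floor. Be gentle with the glass, leave the pump bottle, the two small bottles and the specimen pot where they stand, and finish still holding the wedge pressed down so that the whole stack stays tight: do not let go of it.

Things in the scene. Friction and masses are not known exactly. Their poses are not given: they have to be found in the camera images.
- supply: desk power supply, 170 x 190 mm, 98 mm tall at the back, on the left of the bench, fixed; origin under its centre on the bench, x points away from the robot, y to the left (at yaw 0), z up. Three round keys sit side by side on its white sloping front deck (deck leans 0.2 rad towards the robot)
- key_red_top (a point): centre of the top of the red stop key (22 mm across, middle of the row; neighbouring key centres are 48 mm away along the supply's y); spring key, 6 mm travel square to the deck, fully down at 4 N
- key_blue_top (a point): centre of the top of the blue lock key (22 mm across, right-hand key, at -y of the red one); same spring
- key_green_top (a point): centre of the top of the green run key (left-hand key, at +y of the red one): must not be pressed
- key_red (a joint): travel of the red key, 0 up, 0.006 m fully down; counts as pressed beyond 0.004
- key_blue (a joint): travel of the blue key, 0 up, 0.006 m fully down; counts as pressed beyond 0.004
- key_green (a joint): travel of the green key, 0 up; it must stay under 0.002
- tank: clear open tank, 112 x 138 mm outside (a grey jack ledge adds 23 mm at the +y end), rim 72 mm high, fixed; origin on the bench under its centre, x across the plates, y along the tank, z up. Inside it is 100 mm wide (x) and 128 mm long (y), its floor is at z = 6 mm. At the -y end stands a black sloped seat, 36 mm wide, whose face runs from y = -55 mm at the rim (z = 72 mm) to y = -38.5 mm at the floor (slope 1 in 4)
- core: white core with the glass gel cassette on its -y side, clamped across the tank by a bar with two black thumb screws; it does not move, but is clamped at a different y each time. Origin at the foot of the glass face, on the tank floor, x and y as the tank's; glass face 84 mm wide and 66 mm high (its top level with the rim); the bar, 30 mm behind the face, rises to 79 mm and its screws to 92 mm above the bench
- glass_face (a point): centre of the glass face, 33 mm above the tank floor. With n plates in, the wedge jams with its foot at height h above the bench: h = -4 x (y + 0.023 - 0.008 n) m, where y is the tank-frame y of this face; good for h of about 0.010 to 0.048. One or two plates are needed, and within a narrow band of y either number will do; with a plate too few the wedge drops to the floor
- rack: white storage rack, 104 x 176 mm, fixed, holding three blue plates in slots and the wedge in a pocket at its -y end; origin on the bench under its centre, x across the plates as they stand, z up; the plates and wedge stand on its 6 mm floor, slot walls 27 mm high, plates 36 mm apart, wedge 40 mm from the nearest plate
- wedge_center (a point): centre of the yellow wedge, 46.5 mm above its foot, 14.5 mm behind its flat face. 93 mm tall, 40 mm wide (x), 80 g. Flat face to +y, its lowest 12 mm bevelled back 7 mm; sloped face to -y: thickness (bevel apart) 14 mm at the foot, growing 1 in 4 to 29 mm at 60 mm up; above that a 33 mm tall head, gripped across its 40 mm width. It stands turned as it goes in when rack and tank axes line up
- spacer_a_center (a point): centre (half-way up, 54.5 mm above its foot) of a blue spacer plate, 8 mm thick (y), 60 g: 84 mm wide (x) and 66 mm tall, with a 26 mm wide, 45 mm tall grip tab in the middle of its top edge (111 mm tall in all); grip the tab across its 26 mm width. It stands upright in the rack; all three plates are alike
- spacer_b_center (a point): centre (half-way up, 54.5 mm above its foot) of a blue spacer plate, 8 mm thick (y), 60 g: 84 mm wide (x) and 66 mm tall, with a 26 mm wide, 45 mm tall grip tab in the middle of its top edge (111 mm tall in all); grip the tab across its 26 mm width. It stands upright in the rack; all three plates are alike
- spacer_c_center (a point): centre (half-way up, 54.5 mm above its foot) of a blue spacer plate, 8 mm thick (y), 60 g: 84 mm wide (x) and 66 mm tall, with a 26 mm wide, 45 mm tall grip tab in the middle of its top edge (111 mm tall in all); grip the tab across its 26 mm width. It stands upright in the rack; all three plates are alike
- rub_bottle: white pump bottle, 192 mm tall, loose on the bench; to be left alone; origin under its centre
- reagent: small white bottle with a red cap, 90 mm tall, loose on the bench; to be left alone; origin under its centre
- dropper: brown dropper bottle, 82 mm tall, loose on the bench; to be left alone; origin under its centre
- pot: specimen pot with a yellow cap, 55 mm tall, loose on the bench; to be left alone; origin under its centre

How it is judged:
By the outcome, as a careful person would: the job done as asked, in the order asked, and still so for the second after the job is handed in, while the arm keeps its last pose, push and grip.
It also fails if it takes over 72 s, if anything falls off the work surface, if the arm or the gripper's body presses on something with over 40 N, if the wrist force passes 120 N, or if a joint passes its speed limit or range.

### The arm

A 6-joint arm with a two-finger parallel gripper is mounted at the origin on a cart in front of the work surface, level with it; the furniture and walls round the work are solid. World frame = base frame: x ahead of the robot, y to its left, z up, the work surface at z = 0. Lengths are in m, angles in rad, forces in N, time in s.
With the tool pointing down it reaches from about 0.275 to 1 m from the base axis. Payload 8.4 kg.
Tool frame: the origin (TCP) lies midway between the tips of the shut fingers; the grasp point (between the pads) lies 19 mm behind it (manip.grasp_offset is the z of the grasp point in the tool frame, in m); z points along the fingers, x is the direction in which the jaws open and shut, and the axes are right-handed (so a half turn about z gives the same grasp; the last joint's range is limited). The gripper opens to 85 mm and grips with 20 to 120 N. Pads are 22 mm wide; open, the fingers measure 114 mm over their backs; the gripper's body (76 mm by 85 mm) begins 54 mm behind the grasp point. The pads swing forward as they close: fully open they stand 13 mm farther back than shut.
Start: joints at [1.337, 0.353, 1.633, -0, 1.155, -0.002], TCP at [0.144, 0.608, 0.195] pointing down, gripper open.
Joint ranges: [-2.63, 2.63], [-0.92, 2.1], [0.06, 2.66], [-1.3, 4.44], [0, 2.69], [-3.02, 3.02]. Speed limits (rad/s): [2.22, 2.22, 2.79, 3.14, 3.14, 3.14].

### API

Orientations are given as a unit quaternion [x, y, z, w].
In Python, from workcell import manip, imaging, finder gives the robot as it stands.
- The arm moves only by the shell command python3 -m crank 'ROWS' [FORCE]. ROWS is JSON, a list of rows, each a list of 7 numbers: the shift along the tool's x, y, z in m, then the turn, a rotation vector about the tool's x, y, z in degrees, then the closure, from -1 (fully open) to 1 (shut), so that 0 is half open. A call has 1 to 12 rows; each row shifts and turns the pose as measured when the row begins, along the tool's axes as they then stand; what a row does not reach is not made up. A row lasts 1/12 s, in which the tool goes at most 41.7 mm and 7.16 degrees, less where a joint would pass 70% of its speed; a pose out of reach is approached as far as the arm can. A call is refused whole if a number of a shift passes 0.0417 or a number of a turn 7.16, either way. A call with a gripper value outside its range is refused whole. The fingers move at their own pace and stop on an object; FORCE is the grip in N (left out, the last holds). Time passes only in rows, so rows that do not move let the fingers close. It gives the time, the measured TCP pose, the force and the opening at its end, in the units of the state.
- manip.observe(): the state, without advancing time (a new reading comes with each control period).
- imaging.capture(name): name is "scene" or "top" or "wrist"; returns a dict with "pixels" (420x560x3 uint8, red, green, blue), "K" (3x3 intrinsics, pixels), "D" ([k1, k2, p1, p2, k3] as OpenCV has them; the pictures are not rectified), "position" and "rotation" of the camera in the world; the wrist camera has in their place "tool_from_camera" (4x4, takes a point from camera to tool coordinates, whose origin is the TCP and whose axes are the tool frame's). Camera axes: x right, y down, z forward; pixel columns grow to the right and rows downward; lengths in m; the calibration is good to about 2 mm. A picture is of the moment at which its call begins: read the wrist's pose just before it. There is no depth.
- manip.finish_job(): hands the job in, once; it reports no verdict.
Trained networks look in the newest picture that a camera, given by its name, has taken for a name from the list of things; names that differ only in an ending like _2 or _b are one class to them, and where a whole thing is asked for, a point or a joint stands for the part that bears it (a point fixed in the world has none). Each returns a list of dicts, best first, with "conf" (0 to 1); they miss things now and then, are a little off and sometimes report something else, mostly with a low value. They report only what shows in the picture. A call takes as long as a camera call.
- finder.recognise(target, camera): "extent" ([left, top, right, bottom] in pixels, round what is visible of it).
- finder.place_of(target, camera): "centre" ([column, row] in pixels: a listed point, or the origin of a listed thing).
The state is a dict: "clock": time; "joints": joint angles; "dq": joint speeds; "joint_torque": joint torques, N m; "position": TCP position; "orientation": TCP orientation; "wrist_force": force on the tool from outside, world axes, zero at the start; "wrist_torque": the same for the moment, N m; "gripper_width": finger opening in m.
Only numpy, scipy, OpenCV 4.12 (cv2) and the standard library are available. Lean on these libraries where they do the work, as an engineer would, in place of code of your own. Each camera call takes 0.05 s, during which the arm holds its last target.

## Working session

There is one attempt and no reset: what is moved stays moved. The work goes in short steps, Python scripts to look and compute and a shell command to move; the robot and the scene stay as the last step left them, time stands still between calls to the robot, and variables do not carry over. Pictures are saved under pics/ and viewed, and the job is handed in when it is done.

```bash
ls; mkdir -p pics; python3 - <<'E'
from workcell import manip, imaging, finder
import cv2
print(manip.observe(), manip.grasp_offset)
for c in ["scene","top","wrist"]:
    r=imaging.capture(c); cv2.imwrite(f"pics/{c}0.png",r["pixels"][:,:,::-1])
    print(c,r["K"],r["D"],r.get("position"),r.get("rotation"),r.get("tool_from_camera"))
E
```

```text
pics
{'clock': 0.0, 'joints': array([ 1.33661508e+00,  3.53659457e-01,  1.63412347e+00, -8.00667507e-06,
        1.15518118e+00, -2.41955740e-03]), 'dq': array([-7.81820131e-06, -6.51384095e-04, -1.25947357e-03,  2.24378445e-05,
        2.14482536e-04,  6.66552301e-04]), 'joint_torque': array([ 2.70421348e-03, -6.05224514e+01, -3.42092407e+01,  4.75229572e-04,
        8.97443038e-03,  6.73384676e-06]), 'position': array([0.14345327, 0.60778676, 0.1946592 ]), 'orientation': array([ 7.84120125e-01,  6.20608701e-01, -5.36456804e-04,  4.27142332e-04]), 'wrist_force': array([-0.04093606, -0.2160404 ,  0.31554527]), 'wrist_torque': array([-0.06594817,  0.02121586, -0.00984821]), 'gripper_width': 0.08525502908740942} -0.0187
scene [[479.91897309   0.         277.51727075]
 [  0.         479.91897309 207.99962095]
 [  0.           0.           1.        ]] [0.02982858 0.         0.         0.         0.        ] [-0.47978337 -0.53217724  0.78620794] [ 0.75605207 -0.44091267  0.24680865 -0.41601296] None
top [[483.07156079   0.         288.96850042]
 [  0.         483.07156079 213.88810945]
 [  0.           0.           1.        ]] [-0.17473436  0.          0.          0.          0.        ] [-0.14657253  0.1216996   1.58468201] [-0.62894991  0.75096846 -0.15599062  0.12702485] None
wrist [[341.82052252   0.         278.73704008]
 [  0.         341.82052252 208.93777677]
 [  0.           0.           1.        ]] [-0.05731458  0.          0.          0.          0.        ] None None [[ 9.99998606e-01  9.42688077e-04 -1.37814936e-03  1.78818699e-04]
 [-4.83592614e-04  9.53519407e-01  3.01331225e-01 -7.73834465e-02]
 [ 1.59815351e-03 -3.01330139e-01  9.53518533e-01 -1.78583872e-01]
 [ 0.00000000e+00  0.00000000e+00  0.00000000e+00  1.00000000e+00]]
```

View pics/scene0.png

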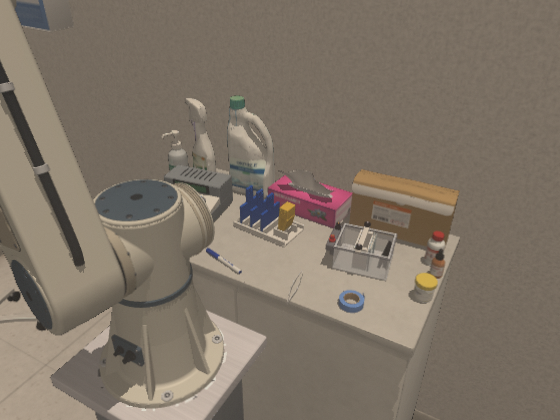

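View pics/top0.png

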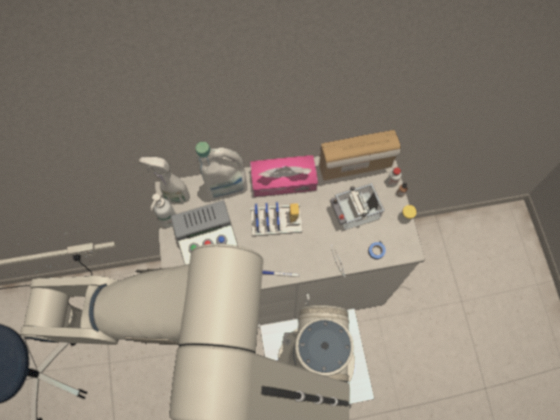

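View pics/wrist0.png

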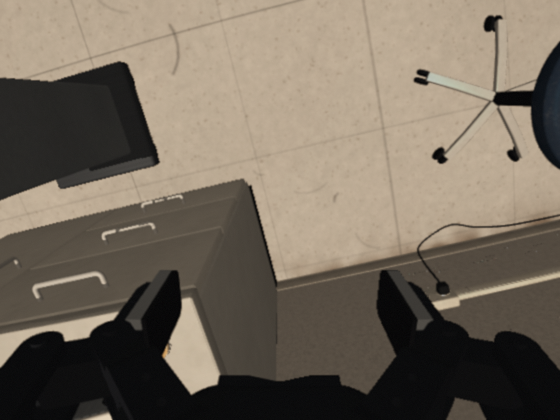

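```bash
cat > h.py <<'E'
from workcell import manip, imaging, finder
import cv2, numpy as np
from scipy.spatial.transform import Rotation as R
def cap(c,save=None):
    s=manip.observe()
    r=imaging.capture(c)
    if save: cv2.imwrite(f"pics/{save}.png",r["pixels"][:,:,::-1])
    if c=="wrist":
        T=np.eye(4);T[:3,:3]=R.from_quat(s["orientation"]).as_matrix();T[:3,3]=s["position"]
        W=T@np.array(r["tool_from_camera"])
        r["Rm"]=W[:3,:3];r["t"]=W[:3,3]
    else:
        q=np.array(r["rotation"]); r["Rm"]=R.from_quat(q).as_matrix() if q.size==4 else q
        r["t"]=np.array(r["position"])
    return r
def proj(r,P):
    P=np.atleast_2d(P).astype(float)
    rv,_=cv2.Rodrigues(r["Rm"].T); tv=-r["Rm"].T@r["t"]
    return cv2.projectPoints(P,rv,tv,np.array(r["K"]),np.array(r["D"]))[0][:,0]
def ray(r,uv):
    p=cv2.undistortPoints(np.array([[uv]],float),np.array(r["K"]),np.array(r["D"]))[0,0]
    d=r["Rm"]@np.array([p[0],p[1],1.]); return r["t"],d/np.linalg.norm(d)
def onz(r,uv,z):
    o,d=ray(r,uv); return o+d*(z-o[2])/d[2]
def tri(rays):
    A=np.zeros((3,3));b=np.zeros(3)
    for o,d in rays:
        M=np.eye(3)-np.outer(d,d);A+=M;b+=M@o
    x=np.linalg.solve(A,b)
    return x,[np.linalg.norm((np.eye(3)-np.outer(d,d))@(x-o)) for o,d in rays]
def find(n,c,k=1):
    o=finder.place_of(n,c); return [(np.round(a["centre"],1),round(a["conf"],2)) for a in o[:k]]
E
python3 - <<'E'
from h import *
rs={c:cap(c) for c in ("top","scene")}
for n in ["supply","key_red_top","key_blue_top","key_green_top","tank","core","glass_face","rack","wedge_center","rub_bottle","reagent","dropper","pot"]:
    f={c:find(n,c) for c in rs}
    print(n,f)
    if all(f.values()):
        x,e=tri([ray(rs[c],f[c][0][0]) for c in rs]); print("   ",x.round(4),np.round(e,4))
print(find("spacer_a_center","top",4),find("spacer_a_center","scene",4))
E
```

```text
supply {'top': [(array([206.6, 235.2]), 0.77)], 'scene': [(array([193. , 209.7]), 0.94)]}
    [ 0.4879  0.297  -0.0043] [0.0058 0.0058]
key_red_top {'top': [(array([205. , 242.1]), 0.52)], 'scene': [(array([270.1, 228.8]), 0.19)]}
    [ 0.5931  0.2242 -0.1392] [0.1172 0.1172]
key_blue_top {'top': [(array([219. , 241.3]), 0.61)], 'scene': [(array([286.2, 217.9]), 0.66)]}
    [ 0.5547  0.1539 -0.0504] [0.1257 0.1257]
key_green_top {'top': [(array([297. , 215.9]), 0.42)], 'scene': []}
tank {'top': [(array([355.6, 208.5]), 0.68)], 'scene': [(array([360.7, 263.7]), 0.57)]}
    [ 0.4998 -0.2448 -0.0087] [0.0049 0.0049]
core {'top': [(array([360.4, 207.2]), 0.69)], 'scene': [(array([369.4, 262. ]), 0.78)]}
    [ 0.4999 -0.2637  0.0026] [0.001 0.001]
glass_face {'top': [(array([365.5, 204.4]), 0.56)], 'scene': [(array([372. , 251.1]), 0.56)]}
    [ 0.4869 -0.2713  0.0502] [0.0023 0.0023]
rack {'top': [(array([276.3, 222.8]), 0.68)], 'scene': [(array([265.9, 231.3]), 0.76)]}
    [ 0.4945  0.0448 -0.0034] [0.0021 0.0021]
wedge_center {'top': [(array([356.8, 209.1]), 0.7)], 'scene': [(array([287.4, 218.4]), 0.69)]}
    [ 0.3581 -0.1537  0.2182] [0.0616 0.0616]
rub_bottle {'top': [(array([168.2, 222.6]), 0.6)], 'scene': []}
reagent {'top': [(array([392.6, 185.1]), 0.59)], 'scene': [(array([430.4, 260.2]), 0.87)]}
    [ 0.5604 -0.4003  0.0196] [0.002 0.002]
dropper {'top': [(array([399.2, 191.2]), 0.7)], 'scene': [(array([435.1, 274.3]), 0.62)]}
    [ 0.54   -0.4231 -0.0016] [0.0002 0.0002]
pot {'top': [(array([403.9, 216.5]), 0.65)], 'scene': [(array([423.6, 292.5]), 0.95)]}
    [ 0.4376 -0.4137  0.011 ] [0.0052 0.0052]
[(array([207.6, 242.2]), 0.5), (array([260.2, 215.3]), 0.4)] [(array([247.3, 205.2]), 0.68)]
```

```bash
python3 -m crank '[[-0.027,0.022,-0.012,0,0,0,1],[-0.028,0.024,-0.012,0,0,0,1],[-0.028,0.024,-0.010,0,0,0,1],[-0.028,0.024,-0.010,0,0,0,1],[-0.028,0.024,-0.010,0,0,0,1],[-0.028,0.024,-0.010,0,0,0,1],[-0.028,0.024,-0.010,0,0,0,1],[-0.028,0.024,-0.010,0,0,0,1],[-0.028,0.024,-0.010,0,0,-4.4,1],[-0.028,0.024,0,0,0,-4.4,1],[-0.026,0.02,0,0,0,-4.4,1],[0,0,0,0,0,0,1]]'
```

```text
clock: 2.65
position: [0.3376, 0.2423, 0.2933]
orientation: [0.701, 0.713, 0.002, 0.002]
wrist_force: [-0.4, 1.4, -0.8]
gripper_width: 0.0002
```

```bash
python3 - <<'E'
from h import *
s=manip.observe();print(s["clock"],s["position"],R.from_quat(s["orientation"]).as_matrix().round(3))
cap("wrist","w1");cap("top","t1")
for n in ["supply","key_red_top","key_blue_top","key_green_top","wedge_center","spacer_a_center","rack","rub_bottle"]: print(n,find(n,"wrist",4),find(n,"top",4))
E
```

```text
2.65 [0.33755234 0.2423218  0.29327609] [[-0.018  1.     0.006]
 [ 1.     0.018  0.001]
 [ 0.001  0.006 -1.   ]]
supply [(array([311. , 252.4]), 0.65)] [(array([206., 237.]), 0.65)]
key_red_top [(array([312.4, 243.4]), 0.76)] []
key_blue_top [(array([274. , 251.6]), 0.55)] []
key_green_top [(array([349. , 239.2]), 0.8)] [(array([193.6, 248.4]), 0.4)]
wedge_center [(array([ 88.3, 278.1]), 0.86)] [(array([296., 216.]), 0.64)]
spacer_a_center [] []
rack [] [(array([278.9, 223.1]), 0.81), (array([367.5, 205.9]), 0.41)]
rub_bottle [(array([387., 304.]), 0.93)] [(array([167.5, 223.8]), 0.67)]
```

View pics/w1.png

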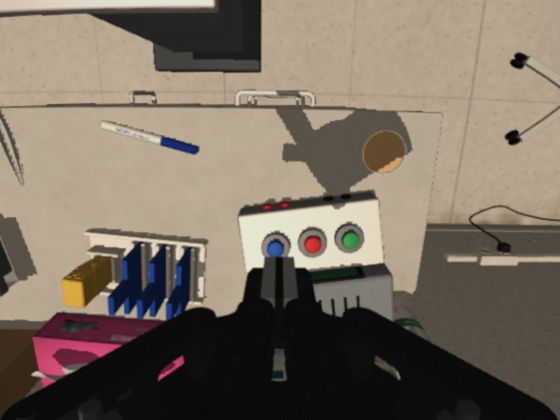

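View pics/t1.png

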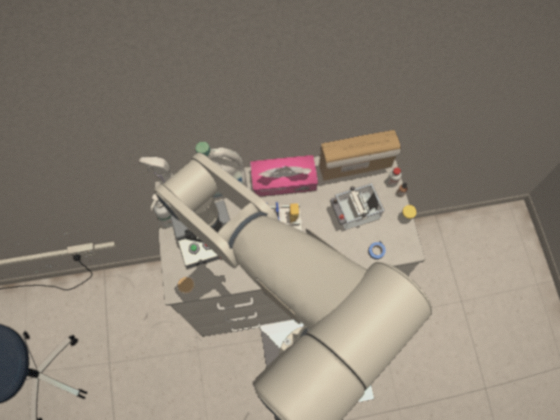

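```bash
python3 - <<'E'
from h import *
from scipy.optimize import least_squares
r=cap("wrist"); t=cap("top")
px=r["pixels"].astype(int)
# colour centroids
hsv=cv2.cvtColor(r["pixels"],cv2.COLOR_RGB2HSV)
def cen(lo,hi,box):
    m=cv2.inRange(hsv,lo,hi); M=np.zeros_like(m); x0,y0,x1,y1=box; M[y0:y1,x0:x1]=m[y0:y1,x0:x1]
    ys,xs=np.nonzero(M); return np.array([xs.mean(),ys.mean()]),len(xs)
b=cen((100,100,40),(130,255,255),(255,230,295,262)); rd=cen((0,130,60),(8,255,255),(298,228,330,260)); g=cen((45,80,30),(90,255,255),(335,222,366,255))
print(b,rd,g)
O=[b[0],rd[0],g[0]]
def f(p):
    P=np.array(p[:3]);u=np.array([-np.sin(p[3]),np.cos(p[3]),0])*.048
    return (proj(r,[P-u,P,P+u])-np.array(O)).ravel()
s=least_squares(f,[.5,.25,.05,0]);print(s.x,s.fun)
for z in (.04,.05,.06,.07): print(z,[onz(r,o,z).round(4) for o in O])
o,d=ray(t,(208,243));print(tri([ray(r,O[1]),ray(t,(208,243))]))
print(onz(r,(380,192),.03))
E
```

```text
(array([271.90816327, 250.25510204]), 196) (array([309.41176471, 246.64705882]), 221) (array([347.09130435, 241.93913043]), 230)
[0.43376854 0.28680029 0.07226841 0.13396354] [ 0.00043044  0.17169467 -0.00133732 -0.34069549  0.00085775  0.16925241]
0.04 [array([0.4547, 0.2388, 0.04  ]), array([0.4486, 0.2902, 0.04  ]), array([0.4409, 0.3416, 0.04  ])]
0.05 [array([0.4501, 0.2389, 0.05  ]), array([0.4441, 0.2892, 0.05  ]), array([0.4366, 0.3393, 0.05  ])]
0.06 [array([0.4456, 0.239 , 0.06  ]), array([0.4397, 0.2881, 0.06  ]), array([0.4324, 0.3371, 0.06  ])]
0.07 [array([0.441 , 0.2392, 0.07  ]), array([0.4352, 0.2871, 0.07  ]), array([0.4281, 0.3349, 0.07  ])]
(array([0.42962533, 0.2842017 , 0.08233787]), [np.float64(0.00155835893605569), np.float64(0.0015583589360557823)])
[0.37217848 0.38262491 0.03      ]
```

```bash
python3 -m crank '[[0.0105,0.0185,0.026,0,0,0,1],[0.0105,0.0185,0.026,0,0,0,1],[0.0105,0.0185,0.026,0,0,0,1],[0.0105,0.0185,0.026,0,0,0,1],[0,0,0,0,0,-6.6,1],[0,0,0,-5.7,0,0,1],[0,0,0,-5.7,0,0,1],[0,0,0,0,0,0,1]]'
cat > keys.py <<'E'
from h import *
from scipy.optimize import least_squares
def run(name):
    r=cap("wrist",name); 
    for n in ["key_red_top","key_blue_top","key_green_top"]: print(n,find(n,"wrist",2))
    s=manip.observe();print(s["clock"],s["position"].round(4),R.from_quat(s["orientation"]).as_matrix().round(3),s["wrist_force"])
    return r
E
python3 -c "
import keys;keys.run('w2')"
```

```text
clock: 4.32
position: [0.4158, 0.2923, 0.1844]
orientation: [0.653, 0.75, 0.081, 0.069]
wrist_force: [-1.2, 0.2, -0.4]
gripper_width: 0.0004
key_red_top [(array([268. , 186.4]), 0.83)]
key_blue_top [(array([211.7, 189.8]), 0.92)]
key_green_top [(array([326.1, 185.4]), 0.59)]
4.5167 [0.4189 0.2942 0.1867] [[-0.136  0.969  0.207]
 [ 0.991  0.132  0.033]
 [ 0.005  0.209 -0.978]] [-0.0308401  -0.19665938  0.08606666]
```

View pics/w2.png

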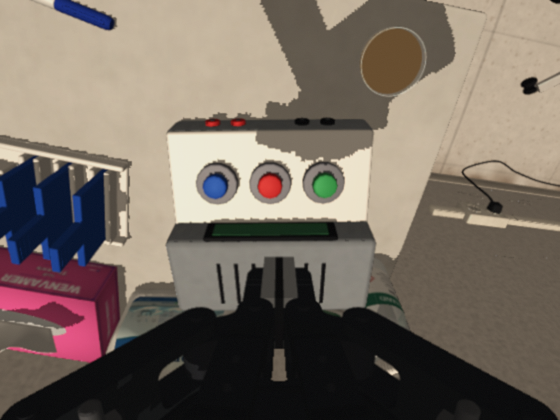

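```bash
cat >> keys.py <<'E'
def fit(r,boxes):
    hsv=cv2.cvtColor(r["pixels"],cv2.COLOR_RGB2HSV)
    rng=[((100,110,40),(130,255,255)),((0,140,60),(8,255,255)),((45,90,30),(90,255,255))]
    O=[]
    for (lo,hi),(cx,cy) in zip(rng,boxes):
        m=cv2.inRange(hsv,lo,hi);w=18;M=np.zeros_like(m);M[cy-w:cy+w,cx-w:cx+w]=m[cy-w:cy+w,cx-w:cx+w]
        ys,xs=np.nonzero(M);O.append([(xs.min()+xs.max())/2,(ys.min()+ys.max())/2]); print(O[-1],xs.min(),xs.max(),ys.min(),ys.max())
    O=np.array(O)
    def f(p):
        P=np.array(p[:3]);u=np.array([-np.sin(p[3]),np.cos(p[3]),0])*.048
        return (proj(r,[P-u,P,P+u])-O).ravel()
    s=least_squares(f,[.43,.28,.07,0.13]);print(s.x.round(4),s.fun.round(2)); return s.x,O
E
python3 - <<'E'
from keys import *
r=run('w3'); x,O=fit(r,[(215,186),(270,186),(324,185)])
t,q=r["t"],None
# combine with earlier ray? tool-frame offset from TCP to red
s=manip.observe();T=R.from_quat(s["orientation"]).as_matrix()
print(T.T@(x[:3]-s["position"]))
u=np.array([-np.sin(x[3]),np.cos(x[3]),0]); print("x axis ang",np.degrees(np.arctan2(T[1,0],T[0,0])-np.pi/2-x[3]))
E
```

```text
key_red_top [(array([268.4, 182.1]), 0.83)]
key_blue_top []
key_green_top [(array([324.7, 180.1]), 0.88)]
4.7167 [0.419  0.2939 0.1863] [[-0.136  0.969  0.207]
 [ 0.991  0.132  0.033]
 [ 0.005  0.21  -0.978]] [ 0.53155711 -0.17034757  0.49177536]
[np.float64(212.5), np.float64(181.0)] 201 224 169 193
[np.float64(267.5), np.float64(181.0)] 256 279 169 193
[np.float64(322.5), np.float64(180.0)] 311 334 168 192
[0.4327 0.2867 0.0741 0.1453] [ 0.02  0.18 -0.04 -0.36  0.02  0.18]
[-0.00947249 -0.01127108  0.11225449]
x axis ang -0.5299878671673214
```

```bash
python3 -m crank '[[-0.0095,-0.0115,0.02,0,0,-0.5,1],[0,0,0.03,0,0,0,1],[0,0,0.03,0,0,0,1],[0,0,0.012,0,0,0,1],[0,0,0,0,0,0,1],[0,0,0,0,0,0,1]]'
python3 - <<'E'
from keys import *
r=run('w4')
P=np.array([.433,.2867,.0735]);s=manip.observe();T=R.from_quat(s["orientation"]).as_matrix()
print(T.T@(P-s["position"]),proj(r,P))
E
```

```text
clock: 5.22
position: [0.433, 0.2873, 0.0934]
orientation: [0.652, 0.751, 0.083, 0.068]
wrist_force: [-0.8, -0.8, -0.4]
gripper_width: -0.0002
key_red_top [(array([278.6, 226.9]), 0.57)]
key_blue_top [(array([199.2, 232.2]), 0.71)]
key_green_top [(array([358.1, 227. ]), 0.76)]
5.4167 [0.4336 0.2882 0.095 ] [[-0.142  0.967  0.212]
 [ 0.99   0.137  0.038]
 [ 0.008  0.216 -0.976]] [ 0.49893565  0.46962439 -0.09006857]
[-0.00154872 -0.00537313  0.0208138 ] [[277.35967773 225.1885882 ]]
```

View pics/w4.png

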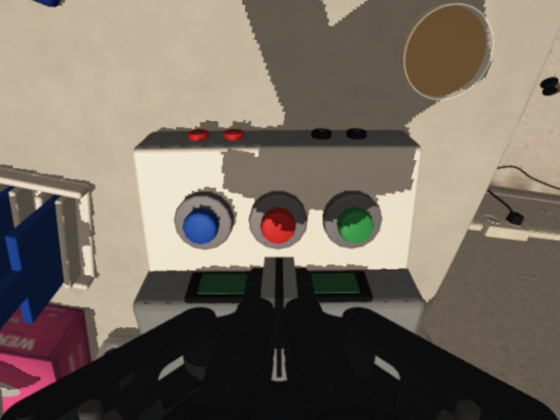

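```bash
python3 -m crank '[[-0.0015,-0.0055,0,0,0,0,1],[0,0,0.01,0,0,0,1],[0,0,0.008,0,0,0,1],[0,0,0,0,0,0,1]]'
python3 -m crank '[[0,0,0.003,0,0,0,1],[0,0,0.003,0,0,0,1],[0,0,0,0,0,0,1]]'
python3 - <<'E'
from keys import *
r=cap("wrist",'w5')
P=np.array([.433,.2867,.0735]);s=manip.observe();T=R.from_quat(s["orientation"]).as_matrix()
print(T.T@(P-s["position"]),proj(r,P),T.T@s["wrist_force"])
E
```

```text
clock: 5.75
position: [0.4334, 0.288, 0.078]
orientation: [0.651, 0.751, 0.088, 0.069]
wrist_force: [-0.6, -0.3, -0.3]
gripper_width: -0.0001
clock: 6.0
position: [0.4346, 0.2881, 0.0709]
orientation: [0.651, 0.751, 0.087, 0.069]
wrist_force: [-0.2, 0.8, -0.1]
gripper_width: -0.0002
[-0.00112944 -0.00120234 -0.00278123] [[276.41394971 244.32906054]] [ 0.49249182 -0.20470692  0.10121472]
```

View pics/w5.png

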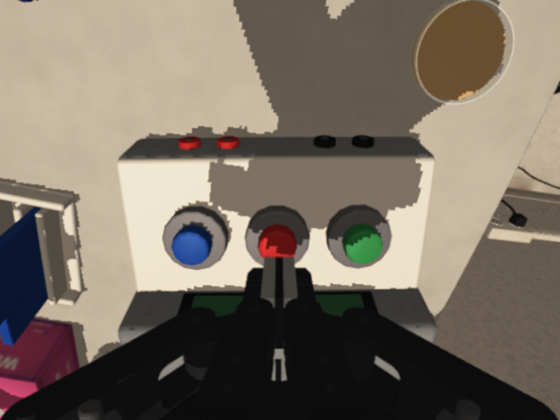

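```bash
python3 - <<'E'
from keys import *
r=cap("wrist");s=manip.observe();T=R.from_quat(s["orientation"]).as_matrix()
for y in (-.011,0,.011):
  for z in (0,-.02): print(y,z,proj(r,s["position"]+T@np.array([0,y,z])))
E
```

```text
-0.011 0 [[278.66091535 226.25035486]]
-0.011 -0.02 [[278.58248826 240.17390156]]
0 0 [[278.64369455 244.46928988]]
0 -0.02 [[278.56496739 260.09197805]]
0.011 0 [[278.6271019  262.04332153]]
0.011 -0.02 [[278.54819521 279.21261304]]
```

```bash
python3 - <<'E'
import cv2
a=cv2.imread("pics/w5.png")[190:400,180:380]
cv2.imwrite("pics/w5z.png",cv2.convertScaleAbs(cv2.resize(a,None,fx=2.8,fy=2.8,interpolation=cv2.INTER_CUBIC),alpha=1.6,beta=25))
E
```

```text
(no output)
```

View pics/w5z.png

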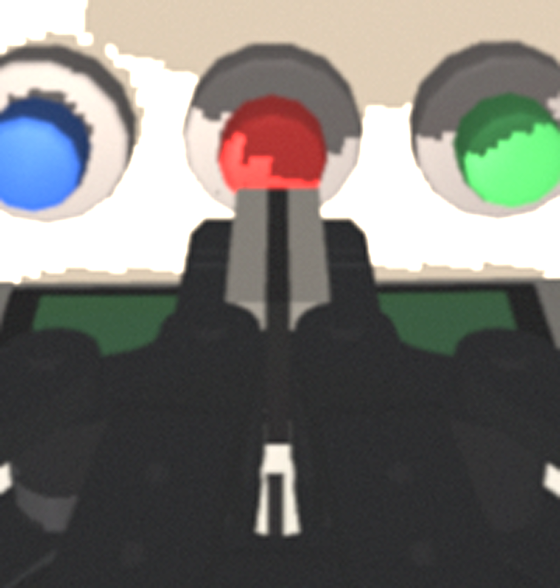

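```bash
python3 -m crank '[[0,-0.001,0.003,0,0,0,1],[0,0,0,0,0,0,1]]'; python3 -m crank '[[0,0,0.003,0,0,0,1],[0,0,0,0,0,0,1]]'
python3 - <<'E'
from keys import *
r=cap("wrist",'w6');cap("scene","s6")
P=np.array([.433,.2867,.0735]);s=manip.observe();T=R.from_quat(s["orientation"]).as_matrix()
print(T.T@(P-s["position"]),proj(r,P),T.T@s["wrist_force"])
a=cv2.imread("pics/w6.png")[190:400,180:380]
a=cv2.convertScaleAbs(cv2.resize(a,None,fx=2,fy=2,interpolation=cv2.INTER_CUBIC),alpha=1.6,beta=25)
b=cv2.imread("pics/s6.png")[100:310,80:280];b=cv2.resize(b,None,fx=2,fy=2,interpolation=cv2.INTER_CUBIC)
cv2.imwrite("pics/w6z.png",np.hstack([a,b]))
E
```

```text
clock: 6.27
position: [0.4346, 0.2883, 0.0681]
orientation: [0.651, 0.751, 0.088, 0.069]
wrist_force: [0.1, 0.1, -0.0]
gripper_width: 0.0001
clock: 6.43
position: [0.4353, 0.2886, 0.0651]
orientation: [0.651, 0.751, 0.088, 0.069]
wrist_force: [-0.1, -0.6, -0.1]
gripper_width: -0.0001
[-0.00151844 -0.00087677 -0.00848895] [[275.87365636 249.47698287]] [-0.8466544  -0.57212777  0.13592384]
```

View pics/w6z.png

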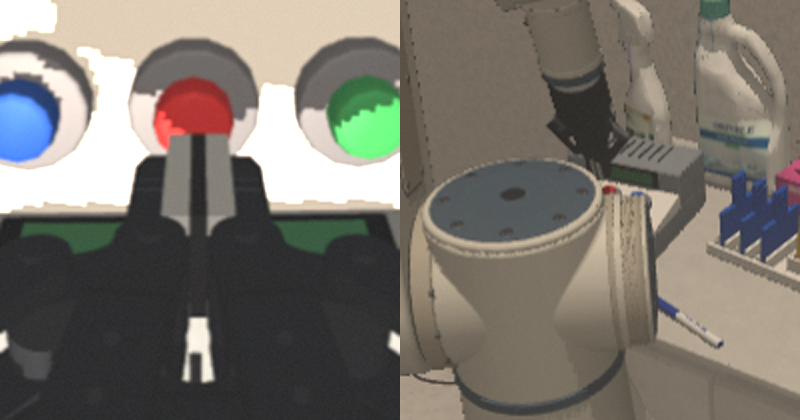

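```bash
python3 - <<'E'
from keys import *
r=cap("scene");s=manip.observe();T=R.from_quat(s["orientation"]).as_matrix()
print("tcp",proj(r,s["position"]),"red",proj(r,[.433,.2867,.0735]), "tip-.04",proj(r,s["position"]+T@[0,0,-.04]))
w=cap("wrist")
hsv=cv2.cvtColor(w["pixels"],cv2.COLOR_RGB2HSV)
# key position by ray with different z
for z in (.04,.05,.06,.07): print(z,onz(w,(277,247),z),proj(r,onz(w,(277,247),z)))
a=cv2.cvtColor(r["pixels"],cv2.COLOR_RGB2BGR)[150:230,140:240]
cv2.imwrite("pics/s7z.png",cv2.resize(a,None,fx=7,fy=7,interpolation=cv2.INTER_CUBIC))
E
```

```text
tcp [[183.89378126 197.80115047]] red [[183.6208187  196.01200694]] tip-.04 [[181.08965807 187.58163655]]
0.04 [0.45645283 0.29095625 0.04      ] [[188.6001535  201.84418674]]
0.05 [0.44909065 0.28985936 0.05      ] [[187.01721208 200.17502465]]
0.06 [0.44172847 0.28876246 0.06      ] [[185.40875133 198.47907525]]
0.07 [0.43436629 0.28766557 0.07      ] [[183.77414226 196.75568118]]
```

View pics/s7z.png

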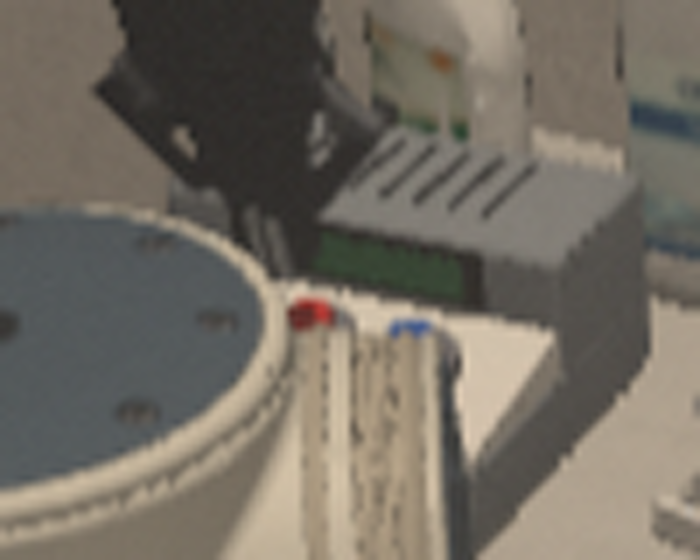

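```bash
python3 - <<'E'
from keys import *
r=cap("scene");w=cap("wrist","w8");s=manip.observe();T=R.from_quat(s["orientation"]).as_matrix()
x,e=tri([ray(w,(280,257)),ray(r,(180.7,189.3))]);print(x,e,T.T@(x-s["position"]), s["joints"], s["gripper_width"])
E
python3 -m crank '[[0,0,0.006,0,0,0,1],[0,0,0,0,0,0,1]]'
```

```text
[0.4200109  0.28565186 0.10070993] [np.float64(0.0024518263110300813), np.float64(0.0024518263110300006)] [-0.00043726 -0.00764836 -0.03772154] [ 0.65416283  0.27995895  2.12415156 -0.19189958  0.54450278 -0.90375128] -4.494131050824949e-05
clock: 6.9
position: [0.4372, 0.2892, 0.0597]
orientation: [0.651, 0.751, 0.088, 0.069]
wrist_force: [-0.7, -1.2, -0.0]
gripper_width: -0.0003
```

```bash
python3 -m crank '[[-0.001,0,0.006,0,0,0,1],[0,0,0.005,0,0,0,1],[0,0,0,0,0,0,1]]';python3 -m crank '[[0,0,0.003,0,0,0,1],[0,0,0,0,0,0,1]]'
python3 - <<'E'
from keys import *
r=cap("wrist",'w9')
P=np.array([.433,.2867,.0735]);s=manip.observe();T=R.from_quat(s["orientation"]).as_matrix()
print(T.T@(P-s["position"]),proj(r,P),T.T@s["wrist_force"])
a=cv2.imread("pics/w9.png")[190:400,180:380]
cv2.imwrite("pics/w9z.png",cv2.convertScaleAbs(cv2.resize(a,None,fx=2.5,fy=2.5,interpolation=cv2.INTER_CUBIC),alpha=1.6,beta=25))
E
```

```text
clock: 7.15
position: [0.44, 0.2887, 0.0477]
orientation: [0.651, 0.751, 0.088, 0.069]
wrist_force: [0.3, -0.3, 0.1]
gripper_width: 0.0001
clock: 7.32
position: [0.4405, 0.2885, 0.0438]
orientation: [0.651, 0.751, 0.088, 0.069]
wrist_force: [-0.0, 0.1, -0.5]
gripper_width: 0.0001
[-0.00043775 -0.001002   -0.03043526] [[277.60666793 267.8550931 ]] [ 0.23783282 -0.50329134 -0.04706903]
```

View pics/w9z.png

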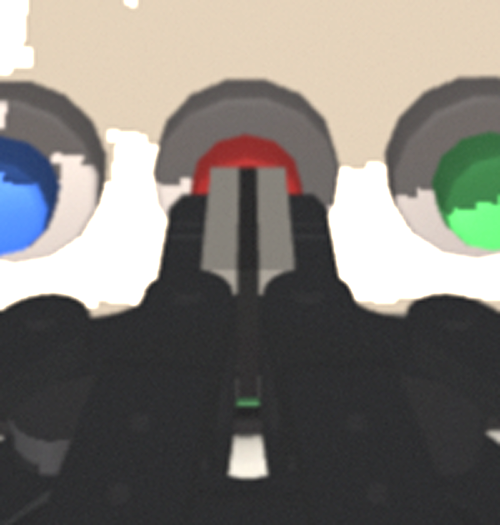

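```bash
python3 -m crank '[[0,-0.001,0.003,0,0,0,1],[0,0,0,0,0,0,1]]';python3 -m crank '[[0,0,0.002,0,0,0,1],[0,0,0,0,0,0,1]]';python3 -m crank '[[0,0,0.002,0,0,0,1],[0,0,0,0,0,0,1]]'
```

```text
clock: 7.53
position: [0.4406, 0.2889, 0.041]
orientation: [0.651, 0.751, 0.088, 0.069]
wrist_force: [-1.9, -0.8, 1.7]
gripper_width: -0.0003
clock: 7.7
position: [0.4411, 0.2889, 0.0391]
orientation: [0.651, 0.751, 0.089, 0.069]
wrist_force: [-0.4, -0.8, 2.4]
gripper_width: 0.0001
clock: 7.87
position: [0.4414, 0.289, 0.0371]
orientation: [0.651, 0.751, 0.088, 0.069]
wrist_force: [-1.4, -0.9, 3.7]
gripper_width: 0.0001
```

```bash
python3 -m crank '[[0,0,0.002,0,0,0,1],[0,0,0.001,0,0,0,1],[0,0,0,0,0,0,1]]'
```

```text
clock: 8.12
position: [0.4416, 0.289, 0.0368]
orientation: [0.651, 0.75, 0.089, 0.069]
wrist_force: [-2.8, 0.1, 3.2]
gripper_width: 0.0
```

```bash
python3 -m crank '[[0,0,0.004,0,0,0,1],[0,0,0.004,0,0,0,1],[0,0,0.004,0,0,0,1]]'
```

```text
clock: 8.37
position: [0.4425, 0.2892, 0.0346]
orientation: [0.653, 0.749, 0.089, 0.07]
wrist_force: [-43.8, -14.0, 99.6]
gripper_width: -0.0
```

```bash
python3 - <<'E'
from keys import *
r=cap("wrist",'w10')
s=manip.observe();T=R.from_quat(s["orientation"]).as_matrix()
print(s["position"],T.T@s["wrist_force"])
a=cv2.imread("pics/w10.png")[190:400,180:380]
cv2.imwrite("pics/w10z.png",cv2.convertScaleAbs(cv2.resize(a,None,fx=2.5,fy=2.5,interpolation=cv2.INTER_CUBIC),alpha=1.6,beta=25))
E
```

```text
[0.44242077 0.28922162 0.03474524] [  -6.23723462  -20.33414124 -101.38084159]
```

View pics/w10z.png

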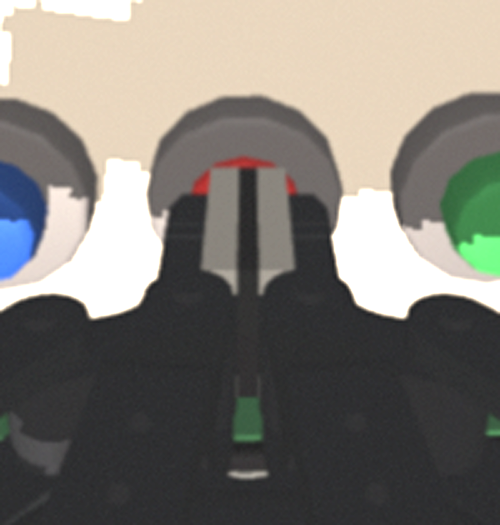

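```bash
python3 -m crank '[[0,0,-0.01,0,0,0,1],[0,0,-0.015,0,0,0,1],[0,0,-0.01,0,0,0,1],[-0.024,0,0,0,0,0,1],[-0.024,0,0,0,0,0,1],[0,0,0,0,0,0,1],[0,0,0,0,0,0,1]]'
python3 - <<'E'
from keys import *
r=run('w11')
s=manip.observe();T=R.from_quat(s["orientation"]).as_matrix()
P=np.array([.433,.2867,.0735]);u=np.array([-np.sin(.14),np.cos(.14),0])*.048
print(proj(r,[P,P-u,P+u]),T.T@(P-u-s["position"]))
E
```

```text
clock: 9.0
position: [0.4425, 0.2413, 0.0748]
orientation: [0.651, 0.75, 0.093, 0.071]
wrist_force: [0.2, 0.2, 0.5]
gripper_width: 0.0001
key_red_top [(array([366.7, 238.2]), 0.76)]
key_blue_top [(array([273. , 242.1]), 0.83), (array([446.7, 238.5]), 0.3)]
key_green_top [(array([447.3, 242.8]), 0.59)]
9.2 [0.4422 0.2423 0.0745] [[-0.143  0.963  0.227]
 [ 0.99   0.136  0.048]
 [ 0.015  0.232 -0.973]] [-0.07178689 -0.26585353  0.22577374]
[[359.82561095 237.78693637]
 [275.43825392 238.42143294]
 [441.98149954 236.96188046]] [-0.00272032 -0.003034    0.00021537]
```

View pics/w11.png

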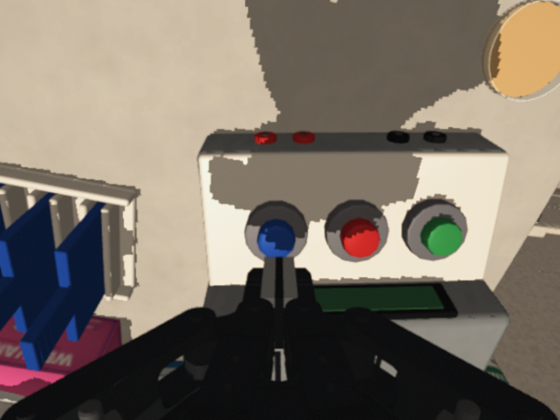

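```bash
python3 -m crank '[[-0.0025,-0.003,0,1.6,0,0,1],[0,0,0.015,0,0,0,1],[0,0,0.012,0,0,0,1],[0,0,0,0,0,0,1]]'; python3 - <<'E'
from keys import *
s=manip.observe();T=R.from_quat(s["orientation"]).as_matrix()
P=np.array([.433,.2867,.0735]);u=np.array([-np.sin(.14),np.cos(.14),0])*.048
print(T.T@(P-u-s["position"]),T.T@s["wrist_force"])
a=cap("wrist","w12")["pixels"][190:400,180:380,::-1]
cv2.imwrite("pics/w12z.png",cv2.convertScaleAbs(cv2.resize(a,None,fx=2.5,fy=2.5,interpolation=cv2.INTER_CUBIC),alpha=1.6,beta=25))
E
```

```text
clock: 9.53
position: [0.4456, 0.2436, 0.0466]
orientation: [0.651, 0.752, 0.083, 0.061]
wrist_force: [-0.6, 0.0, -0.1]
gripper_width: 0.0
[-0.00307758 -0.00088648 -0.02767225] [ 0.09753622 -0.60519724  0.0007242 ]
```

View pics/w12z.png

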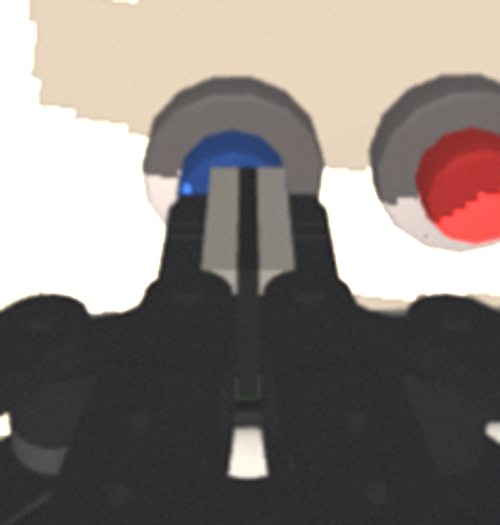

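```bash
python3 -m crank '[[-0.003,-0.001,0,0,0,0,1],[0,0,0.004,0,0,0,1],[0,0,0,0,0,0,1]]';python3 -m crank '[[0,0,0.003,0,0,0,1],[0,0,0,0,0,0,1]]';python3 -m crank '[[0,0,0.002,0,0,0,1],[0,0,0,0,0,0,1]]';python3 -m crank '[[0,0,0.0015,0,0,0,1],[0,0,0,0,0,0,1]]'
```

```text
clock: 9.83
position: [0.4458, 0.2415, 0.0435]
orientation: [0.65, 0.753, 0.083, 0.061]
wrist_force: [-0.0, 0.4, 0.2]
gripper_width: -0.0001
clock: 10.0
position: [0.4466, 0.2418, 0.041]
orientation: [0.65, 0.753, 0.084, 0.061]
wrist_force: [-1.3, -0.5, 0.8]
gripper_width: 0.0001
clock: 10.17
position: [0.447, 0.2418, 0.0393]
orientation: [0.65, 0.753, 0.084, 0.061]
wrist_force: [-0.7, 0.1, 2.7]
gripper_width: 0.0002
clock: 10.33
position: [0.4473, 0.2419, 0.0379]
orientation: [0.65, 0.753, 0.084, 0.061]
wrist_force: [-1.6, -1.2, 2.2]
gripper_width: 0.0002
```

```bash
python3 -m crank '[[0,0,0.0018,0,0,0,1],[0,0,0,0,0,0,1]]';python3 -m crank '[[0,0,0.0013,0,0,0,1],[0,0,0,0,0,0,1]]'
```

```text
clock: 10.5
position: [0.4476, 0.2419, 0.0364]
orientation: [0.65, 0.753, 0.084, 0.061]
wrist_force: [-3.1, -1.1, 6.9]
gripper_width: 0.0002
clock: 10.67
position: [0.4477, 0.242, 0.0363]
orientation: [0.65, 0.753, 0.084, 0.062]
wrist_force: [-4.9, -1.2, 10.0]
gripper_width: -0.0003
```

```bash
python3 -m crank '[[0,0,-0.015,0,0,0,1],[0,0,-0.035,0,0,0,1],[0,0,-0.035,0,0,0,1],[0,0,-0.035,0,0,0,1],[0,0,-0.03,5,0,0,1],[-0.03,0,-0.02,5.5,0,5,1],[-0.034,-0.006,-0.01,0,0,7,1],[-0.034,-0.01,-0.01,0,0,7,1],[-0.034,-0.014,-0.01,0,0,7,1],[-0.03,-0.02,-0.0,0,0,7,1],[0,0,0,0,0,7,1],[0,0,0,0,0,7,1]]';python3 -m crank '[[0,0,0,0,0,7,-1],[0,0,0,0,0,7,-1],[0,0,0,0,0,7,-1],[0,0,0,0,0,7,-1],[0,0,0,0,0,7,-1],[0,0,0,0,0,7,-1],[0,0,0,0,0,7,-1],[0,0,0,0,0,0,-1]]'
python3 - <<'E'
from h import *
s=manip.observe();print(s["clock"],s["joints"],s["position"],R.from_quat(s["orientation"]).as_matrix().round(3),s["gripper_width"])
E
```

```text
clock: 11.67
position: [0.3533, 0.0778, 0.2382]
orientation: [0.903, 0.43, 0.016, -0.006]
wrist_force: [1.4, 0.2, -0.7]
gripper_width: -0.0
clock: 12.33
position: [0.3534, 0.076, 0.2377]
orientation: [1.0, 0.005, 0.014, -0.012]
wrist_force: [-1.2, 1.2, 0.0]
gripper_width: 0.0854
12.3333 [ 0.18758117 -0.15348115  2.10822581  0.02108347  1.15564207  0.1693793 ] [0.35340789 0.0760421  0.23767985] [[ 1.     0.01   0.027]
 [ 0.01  -1.     0.025]
 [ 0.027 -0.025 -0.999]] 0.08543782851192236
```

```bash
cat >> h.py <<'E'
def mat(s): return R.from_quat(s["orientation"]).as_matrix()
def goal(P,yaw,tilt=0.0):
    """tool-frame shift to P and turn (deg) so tool z is down, tool x at yaw"""
    s=manip.observe();T=mat(s)
    x=np.array([np.cos(yaw),np.sin(yaw),0]);z=np.array([0,0,-1.]);G=np.c_[x,np.cross(z,x),z]
    print("clock",round(s["clock"],2),"pos",s["position"].round(4),"shift",(T.T@(np.array(P)-s["position"])).round(4),"turn",np.degrees(R.from_matrix(T.T@G).as_rotvec()).round(2),"F",(s["wrist_force"]).round(1),"w",round(s["gripper_width"],4))
E
python3 - <<'E'
from h import *
r=cap("wrist","w13");t=cap("top","t13")
for n in ["rack","wedge_center","spacer_a_center","tank","glass_face","core"]: print(n,find(n,"wrist",4),find(n,"top",4))
goal([.36,.076,.24],0)
E
```

```text
rack [(array([392., 197.]), 0.64), (array([420.5, 151.2]), 0.55)] [(array([277.4, 225.7]), 0.53)]
wedge_center [(array([392.4, 259.7]), 0.77)] [(array([297.9, 216.3]), 0.56), (array([205.1, 243.2]), 0.52)]
spacer_a_center [] [(array([172.1, 223. ]), 0.73), (array([256.8, 219.2]), 0.43)]
tank [(array([365.1, 380.2]), 0.76), (array([392.3, 195.7]), 0.48)] [(array([354.1, 209.4]), 0.61), (array([168.8, 222.6]), 0.48)]
glass_face [] [(array([364. , 206.6]), 0.77), (array([405.1, 215.3]), 0.43)]
core [(array([366.8, 396.2]), 0.56)] [(array([361.7, 210.4]), 0.89)]
clock 13.03 pos [0.3534 0.0761 0.2379] shift [ 0.0067  0.0001 -0.002 ] turn [-1.41 -1.56  0.92] F [0.2 0.  0.3] w 0.085
```

View pics/w13.png

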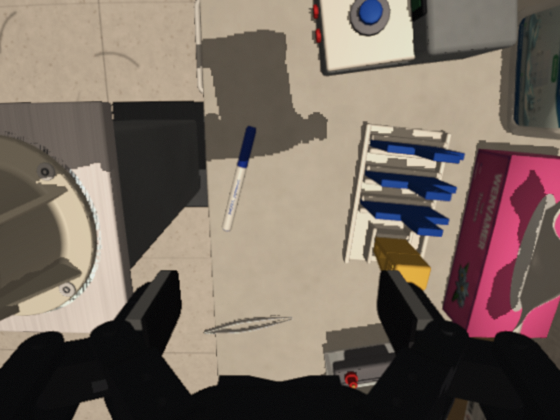

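View pics/t13.png

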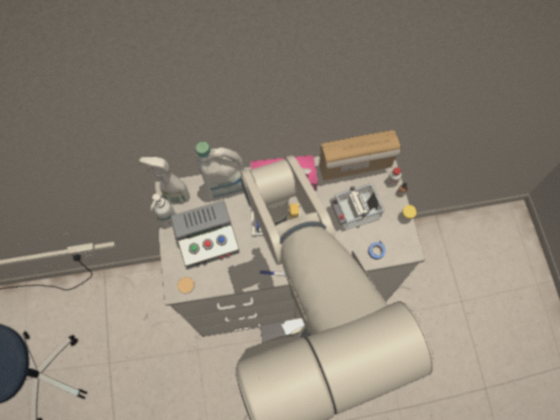

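```bash
python3 - <<'E'
import cv2
a=cv2.imread("pics/w13.png")[110:310,330:480]
cv2.imwrite("pics/w13z.png",cv2.convertScaleAbs(cv2.resize(a,None,fx=3,fy=3,interpolation=cv2.INTER_CUBIC),alpha=1.5,beta=15)[:600])
E
```

```text
(no output)
```

View pics/w13z.png

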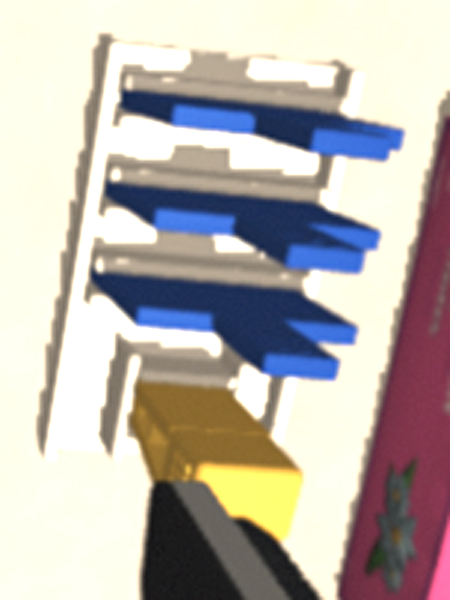

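```bash
python3 - <<'E'
from h import *
from scipy.optimize import least_squares
r=cap("wrist")
tab=np.array([[351,144],[326,258],[300,366]])/3+[330,110]
sh=np.array([[212,120],[195,221],[175,318]])/3+[330,110]
def pts(p,kz=0):
    c,s=np.cos(p[2]),np.sin(p[2]);M=np.array([[c,-s],[s,c]])
    out=[]
    for lx,z in((0,.117),(-.0275,.072)):
        for i in (1,0,-1):
            out.append([*(M@[lx,.036*i]+p[:2]),z+p[3]])
    return np.array(out)
O=np.r_[tab,sh]
for fz in (0,1):
    f=lambda p:(proj(r,pts(np.r_[p[:3],p[3]*fz]))-O).ravel()
    s=least_squares(f,[.49,.06,-.1,0]);print(s.x.round(4),s.fun.round(1))
p=s.x
print([onz(r,t,.117).round(4) for t in tab],[onz(r,t,.072).round(4) for t in sh])
E
```

```text
[ 0.506   0.0749 -0.0783  0.    ] [ 0.6 -0.1  0.4  0.3  0.8  0.5 -0.4 -0.7 -1.1 -0.1 -0.6  0.2]
[ 0.5086  0.0737 -0.0804 -0.0057] [ 0.1  0.5  0.   0.2  0.5 -0.3 -0.  -0.1 -0.7 -0.  -0.1 -0.3]
[array([0.5083, 0.1107, 0.117 ]), array([0.5056, 0.0752, 0.117 ]), array([0.5023, 0.0396, 0.117 ])] [array([0.4819, 0.1122, 0.072 ]), array([0.4798, 0.077 , 0.072 ]), array([0.4764, 0.0414, 0.072 ])]
```

```bash
python3 -m crank '[[0.008,0.035,-0.006,-1.4,-1.5,0.9,-1],[0.008,0.035,-0.006,0,0,0,-1],[0.008,0.035,-0.006,0,0,0,-1],[0.008,0.035,-0.006,0,0,0,-1],[0.008,0.035,-0.006,0,0,0,-1],[0.008,0.035,-0.006,0,0,0,-1],[0.008,0.035,-0.006,0,0,0,-1],[0.008,0.035,-0.006,0,0,0,-1],[0.008,0.035,0,0,0,0,-1],[0.008,0.035,0,0,0,0,-1],[0.008,0.035,0,0,0,0,-1],[0,0,0,0,0,0,-1]]'
python3 - <<'E'
from h import *
cap("wrist")
r=cap("wrist","w14")
for n in ["tank","glass_face","core"]: print(n,find(n,"wrist",4))
goal([.43,-.31,.27],0)
E
```

```text
clock: 14.08
position: [0.4463, -0.3274, 0.2875]
orientation: [1.0, 0.004, 0.002, 0.001]
wrist_force: [-0.4, 1.4, -0.3]
gripper_width: 0.0854
tank [(array([322. , 121.4]), 0.2)]
glass_face [(array([320.4, 121.5]), 0.62)]
core [(array([317.8, 120.5]), 0.8)]
clock 14.33 pos [ 0.445  -0.3207  0.2878] shift [-0.0149 -0.0109  0.0178] turn [-0.06 -0.14  0.68] F [-0.4 -0.4  0.6] w 0.0855
```

View pics/w14.png

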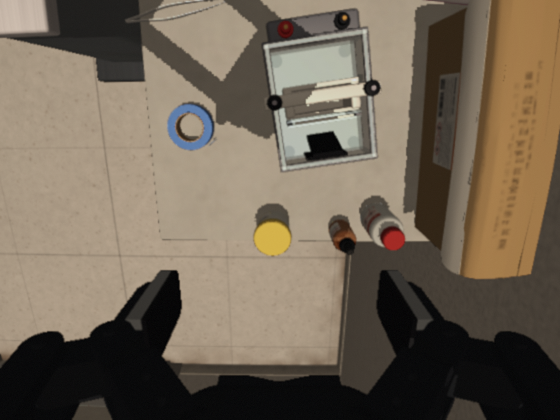

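```bash
python3 - <<'E'
import cv2
a=cv2.imread("pics/w14.png")[5:185,250:400]
cv2.imwrite("pics/w14z.png",cv2.convertScaleAbs(cv2.resize(a,None,fx=3.3,fy=3.3,interpolation=cv2.INTER_CUBIC),alpha=1.2,beta=0)[:600])
E
```

```text
(no output)
```

View pics/w14z.png

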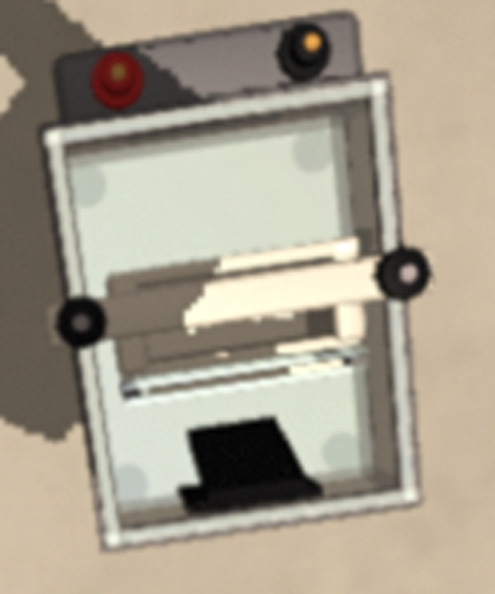

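```bash
cat > tank.py <<'E'
from h import *
from scipy.optimize import least_squares
def fit(r,C):
    def pts(p):
        c,s=np.cos(p[2]),np.sin(p[2]);M=np.array([[c,-s],[s,c]])
        return np.array([[*(M@q+p[:2]),.072+p[3]] for q in ([-.056,.069],[.056,.069],[.056,-.069],[-.056,-.069])])
    s0=least_squares(lambda p:(proj(r,pts([*p,0]))-C).ravel(),[.5,-.25,.14]);print(s0.x.round(4),s0.fun.round(1))
    s=least_squares(lambda p:(proj(r,pts(p))-C).ravel(),[.5,-.25,.14,0]);print(s.x.round(4),s.fun.round(1))
    return s0.x
def tf(p,P):
    c,s=np.cos(p[2]),np.sin(p[2]);return np.array([[c,s],[-s,c]])@(np.array(P)[:2]-p[:2])
E
python3 - <<'E'
from tank import *
r=cap("wrist")
Z=lambda L:np.array(L)/3.3+[250,5]
p=fit(r,Z([[45,130],[383,77],[418,500],[103,545]]))
print("cam",r["t"],tf(p,r["t"]))
for n,q in dict(top_l=(122,385),top_r=(362,348),bot_l=(128,400),bot_r=(365,360),seat_tl=(188,430),seat_tr=(273,418),seat_bl=(180,490),seat_br=(322,487),barL=(80,322),barR=(403,272)).items():
    print(n,[tf(p,onz(r,Z(q),z)).round(4) for z in (.006,.072,.092)])
E
```

```text
[ 0.4925 -0.2441  0.1605] [-1.2 -0.2  1.1 -0.1 -0.   0.1  0.1  0.3]
[ 0.4928 -0.244   0.1604 -0.0026] [-0.8  0.1  0.8  0.3 -0.4 -0.3  0.4 -0.1]
cam [ 0.44315362 -0.24374061  0.4664902 ] [-0.04866238  0.00827286]
top_l [array([-0.0404, -0.0187]), array([-0.0416, -0.0148]), array([-0.042 , -0.0136])]
top_r [array([ 0.0556, -0.0182]), array([ 0.0406, -0.0144]), array([ 0.0361, -0.0132])]
bot_l [array([-0.0389, -0.0248]), array([-0.0403, -0.0201]), array([-0.0407, -0.0186])]
bot_r [array([ 0.0564, -0.023 ]), array([ 0.0413, -0.0185]), array([ 0.0368, -0.0171])]
seat_tl [array([-0.0167, -0.0401]), array([-0.0213, -0.0331]), array([-0.0227, -0.031 ])]
seat_tr [array([ 0.0177, -0.0403]), array([ 0.0082, -0.0333]), array([ 0.0053, -0.0312])]
seat_bl [array([-0.0229, -0.0635]), array([-0.0266, -0.0533]), array([-0.0277, -0.0501])]
seat_br [array([ 0.0347, -0.0708]), array([ 0.0228, -0.0595]), array([ 0.0192, -0.056 ])]
barL [array([-0.0533,  0.0077]), array([-0.0526,  0.0078]), array([-0.0524,  0.0078])]
barR [array([0.074 , 0.0083]), array([0.0564, 0.0083]), array([0.0511, 0.0083])]
```

```bash
python3 -m crank '[[0.01,0.03,0.01,0,0,0,-1],[0.01,0.03,0.01,0,0,0,-1],[0.01,0.03,0.01,0,0,0,-1],[0.01,0,0.01,0,0,0,-1],[0,0,0,0,0,0,-1],[0,0,0,0,0,0,-1]]'
python3 - <<'E'
from h import *
r=cap("wrist","w15");print(r["t"])
a=cv2.imread("pics/w15.png")[0:180,180:420]
cv2.imwrite("pics/w15z.png",cv2.convertScaleAbs(cv2.resize(a,None,fx=3.3,fy=3.3,interpolation=cv2.INTER_CUBIC),alpha=1.2,beta=0)[:600])
for n in ["tank","glass_face","core"]: print(n,find(n,"wrist",4))
E
```

```text
clock: 14.88
position: [0.4894, -0.4057, 0.25]
orientation: [1.0, 0.011, 0.003, 0.0]
wrist_force: [-0.4, 0.7, -0.1]
gripper_width: 0.0853
[ 0.48617642 -0.32845139  0.42850202]
tank [(array([287.4,  48.5]), 0.43)]
glass_face [(array([286. ,  42.1]), 0.86)]
core [(array([286.8,  50.3]), 0.95), (array([316.4, 182.3]), 0.73)]
```

View pics/w15z.png

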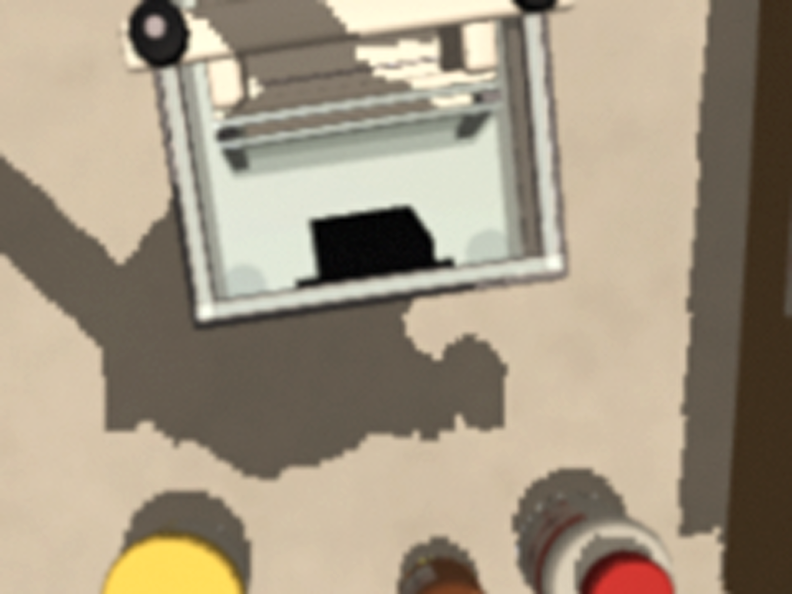

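```bash
python3 - <<'E'
from tank import *
r=cap("wrist")
Z=lambda L:np.array(L)/3.3+[180,0]
p=np.array([.4925,-.2441,.1605])
for n,q in dict(rimL=(197,324),rimR=(566,273),face_l=(218,148),face_r=(497,104),upl=(217,128),upr=(497,87)).items():
    print(n,q,tf(p,onz(r,Z(q),.072)).round(4))
for n,q in dict(footl=(235,171),footr=(465,137),seat_tl=(310,222),seat_tr=(408,208)).items(): print(n,tf(p,onz(r,Z(q),.006)).round(4))
for n,q in dict(scrL=(158,30)).items(): print(n,tf(p,onz(r,Z(q),.092)).round(4))
E
```

```text
rimL (197, 324) [-0.0556 -0.0749]
rimR (566, 273) [ 0.0567 -0.0754]
face_l (218, 148) [-0.0412 -0.0268]
face_r (497, 104) [ 0.0408 -0.026 ]
upl (217, 128) [-0.0407 -0.0214]
upr (497, 87) [ 0.0412 -0.0214]
footl [-0.0405 -0.0248]
footr [ 0.0399 -0.0247]
seat_tl [-0.0171 -0.045 ]
seat_tr [ 0.0176 -0.0451]
scrL [-0.0513  0.0018]
```

```bash
python3 -m crank '[[0.001,-0.037,0,0,0,0,-1],[0.001,-0.037,0,0,0,0,-1],[0.001,-0.037,0.002,0,0,0,-1],[0.001,-0.037,0.008,0,0,0,-1],[0.001,-0.037,0.008,0,0,0,-1],[0.001,-0.037,0.008,0,0,0,-1],[0.001,-0.037,0.01,0,0,0,-1],[0.001,-0.037,0.01,0,0,2,-1],[0.001,-0.037,0.01,0,0,3,-1],[0.001,-0.037,0.01,0,0,0,-1],[0.001,-0.037,0.01,0,0,0,-1],[0,-0.02,0.01,0,0,0,-1]]'
python3 - <<'E'
from h import *
goal([.503,.039,.12],-.078)
E
```

```text
clock: 16.13
position: [0.5021, 0.0341, 0.1704]
orientation: [0.999, -0.039, 0.015, 0.004]
wrist_force: [0.8, -0.2, 0.3]
gripper_width: 0.0852
clock 16.13 pos [0.5021 0.0341 0.1704] shift [-0.001  -0.0054  0.0503] turn [ 0.42 -1.7   0.03] F [ 0.8 -0.2  0.3] w 0.0852
```

```bash
python3 -m crank '[[0.001,0,0.02,0.4,-1.7,0,-1],[0,0,0.02,0,0,0,-1],[0,0,0,0,0,0,-1],[0,0,0,0,0,0,-1]]'
python3 - <<'E'
from h import *
r=cap("wrist","w16"); goal([.503,.039,.12],-.078)
c,s=np.cos(-.078),np.sin(-.078)
def W(i,lx,z): return [.506+c*lx-s*.036*i,.0749+s*lx+c*.036*i,z]
print(proj(r,[W(-1,-.013,.117),W(-1,.013,.117),W(-1,-.042,.072),W(-1,.042,.072),W(0,-.013,.117),W(0,.013,.117)]).round(0).tolist())
E
```

```text
clock: 16.47
position: [0.503, 0.0406, 0.1309]
orientation: [0.999, -0.035, 0.001, -0.001]
wrist_force: [0.1, -0.7, -0.4]
gripper_width: 0.0853
clock 16.52 pos [0.5027 0.0404 0.131 ] shift [0.0004 0.0014 0.011 ] turn [-0.08 -0.11  0.49] F [-0.9 -0.4 -0.2] w 0.0851
[[258.0, 237.0], [301.0, 237.0], [222.0, 213.0], [337.0, 214.0], [258.0, 178.0], [303.0, 179.0]]
```

View pics/w16.png

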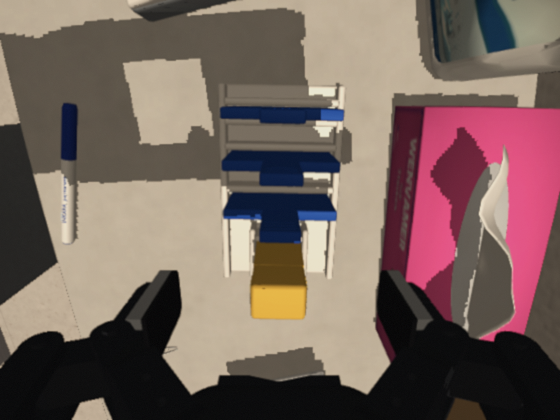

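```bash
python3 -m crank '[[0.0005,0.0012,0.02,0,0,0.4,-1],[0,0,0.03,0,0,0,-1],[0,0,0.02,0,0,0,-1],[0,0,0,0,0,0,-1]]'
python3 - <<'E'
from h import *
r=cap("wrist","w17"); goal([.503,.039,.045],-.078)
E
```

```text
clock: 16.85
position: [0.5084, 0.0381, 0.0664]
orientation: [0.999, -0.04, 0.007, -0.001]
wrist_force: [-0.8, 0.4, 0.2]
gripper_width: 0.0854
clock 16.9 pos [0.5092 0.0381 0.0678] shift [-0.0066 -0.0003  0.0227] turn [-0.18 -0.91 -0.06] F [ 0.6 -0.4  0.1] w 0.0854
```

View pics/w17.png

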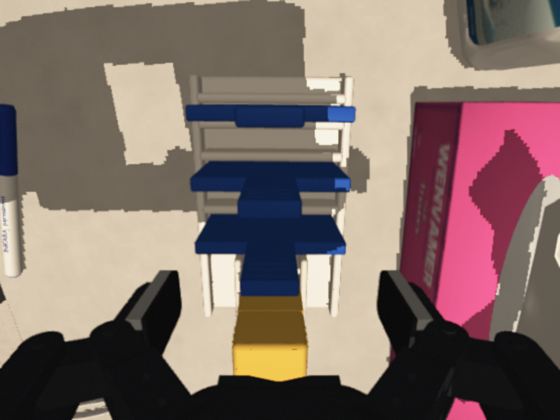

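```bash
python3 -m crank '[[-0.0066,0,0.01,0,-0.9,0,-1],[0,0,0.01,0,0,0,-1],[0,0,0,0,0,0,-1]]'
python3 - <<'E'
from h import *
goal([.503,.039,.045],-.078)
E
```

```text
clock: 17.15
position: [0.5051, 0.0382, 0.0508]
orientation: [0.999, -0.04, 0.002, -0.002]
wrist_force: [0.1, -0.1, -0.7]
gripper_width: 0.0855
clock 17.15 pos [0.5051 0.0382 0.0508] shift [-0.0022 -0.0006  0.0058] turn [-0.23 -0.28 -0.13] F [ 0.1 -0.1 -0.7] w 0.0855
```

```bash
python3 -m crank '[[-0.0022,-0.0006,0.006,-0.2,-0.3,-0.1,-1],[0,0,0,0,0,0,-1],[0,0,0,0,0,0,-0.2],[0,0,0,0,0,0,0.2],[0,0,0,0,0,0,0.6],[0,0,0,0,0,0,1],[0,0,0,0,0,0,1],[0,0,0,0,0,0,1]]' 40
python3 - <<'E'
from h import *
r=cap("wrist","w18"); goal([.503,.039,.045],-.078)
E
```

```text
clock: 17.82
position: [0.5045, 0.0393, 0.0464]
orientation: [0.999, -0.039, 0.001, -0.0]
wrist_force: [0.1, 0.2, -0.9]
gripper_width: 0.0256
clock 17.87 pos [0.5045 0.0392 0.0464] shift [-0.0015  0.0004  0.0014] turn [-0.03 -0.13 -0.01] F [ 0.9 -0.5  0.3] w 0.0251
```

View pics/w18.png

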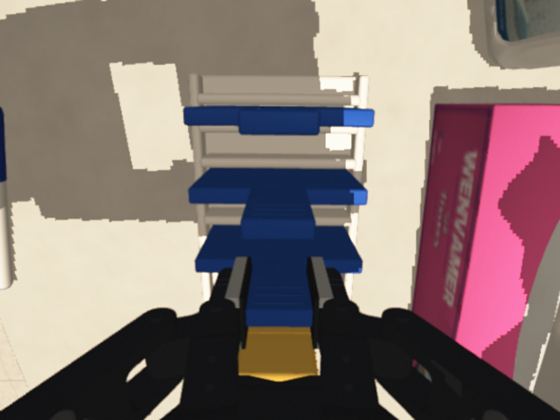

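```bash
python3 -m crank '[[0,0,-0.01,0,0,0,1],[0,0,-0.025,0,0,0,1],[0,0,-0.035,0,0,0,1],[0,0,-0.035,0,0,0,1],[0,0,-0.015,0,0,0,1],[0,0,0,0,0,0,1]]'
python3 - <<'E'
from h import *
r=cap("wrist","w19"); goal([.4968,-.22,.16],.1605)
E
```

```text
clock: 18.37
position: [0.5021, 0.039, 0.173]
orientation: [0.999, -0.039, -0.001, 0.0]
wrist_force: [1.0, 0.7, -0.9]
gripper_width: 0.0253
clock 18.42 pos [0.502 0.039 0.172] shift [0.0151 0.2586 0.012 ] turn [-1.000e-02  1.600e-01 -1.368e+01] F [ 0.8 -0.5  0. ] w 0.0255
```

View pics/w19.png

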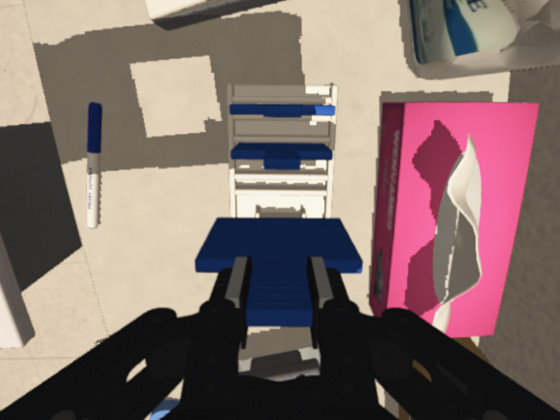

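```bash
cat > held.py <<'E'
from h import *
def show(name,fz=.0404,y0=0,x0=0):
    r=cap("wrist",name); T=np.array(r["tool_from_camera"]); C=np.linalg.inv(T)
    rv,_=cv2.Rodrigues(C[:3,:3])
    P=[]
    for z in (fz,fz-.066,fz-.111):
        for y in (-.004,.004):
            for x in (-.042,.042): P.append([x+x0,y+y0,z])
    q=cv2.projectPoints(np.array(P),rv,C[:3,3],np.array(r["K"]),np.array(r["D"]))[0][:,0]
    print(q.round(0).tolist())
    a=r["pixels"][190:350,170:390,::-1]
    cv2.imwrite(f"pics/{name}z.png",cv2.convertScaleAbs(cv2.resize(a,None,fx=3.5,fy=3.5,interpolation=cv2.INTER_CUBIC),alpha=1.6,beta=20))
E
python3 -c "
from held import *
show('w20')"
```

```text
[[217.0, 214.0], [341.0, 214.0], [218.0, 225.0], [341.0, 225.0], [194.0, 256.0], [365.0, 257.0], [196.0, 271.0], [363.0, 271.0], [166.0, 309.0], [393.0, 309.0], [169.0, 327.0], [391.0, 327.0]]
```

View pics/w20z.png

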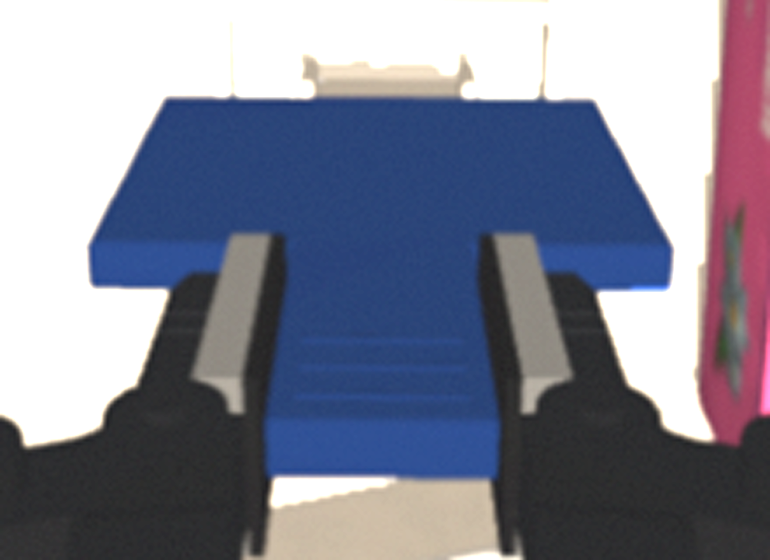

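```bash
python3 -m crank '[[0.002,0.037,0,0,0,0,1],[0.002,0.037,0,0,0,0,1],[0.002,0.037,0,0,0,0,1],[0.002,0.037,0,0,0,0,1],[0.002,0.037,0,0,0,0,1],[0.002,0.037,0,0,0,0,1],[0.002,0.037,0,0,0,0,1],[0,0,0,0,0,-6.8,1],[0,0,0,0,0,-6.8,1],[0,0,0,0,0,0,1]]'
python3 - <<'E'
from h import *
r=cap("wrist","w21"); goal([.4968,-.2708,.16],.1605)
p=np.array([.4925,-.2441,.1605]);c,s=np.cos(p[2]),np.sin(p[2])
L=lambda x,y,z:[p[0]+c*x-s*y,p[1]+s*x+c*y,z]
for n,q in dict(TL=(-.056,.069,.072),TR=(.056,.069,.072),BR=(.056,-.069,.072),BL=(-.056,-.069,.072),scL=(-.0525,.009,.092),scR=(.0525,.009,.092)).items(): print(n,proj(r,L(*q)).round(0))
E
```

```text
clock: 19.3
position: [0.4847, -0.2291, 0.1532]
orientation: [0.996, 0.086, -0.013, -0.005]
wrist_force: [0.1, 0.0, -0.5]
gripper_width: 0.025
clock 19.35 pos [ 0.4844 -0.2286  0.153 ] shift [ 0.005   0.0436 -0.0077] turn [-0.71  1.49  0.3 ] F [ 0.5 -0.1 -1.3] w 0.0252
TL [[216. 135.]]
TR [[364. 138.]]
BR [[351. 299.]]
BL [[222. 296.]]
scL [[218. 219.]]
scR [[359. 222.]]
```

View pics/w21.png

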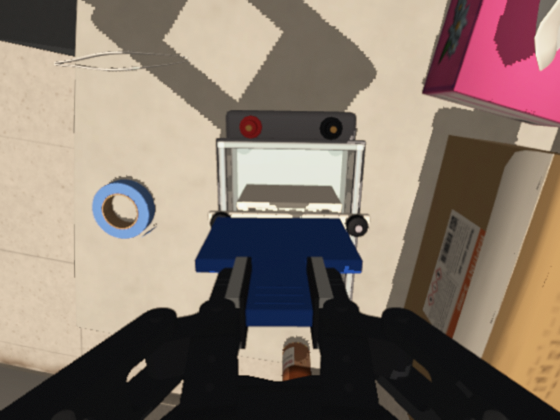

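```bash
python3 - <<'E'
from h import *
r=cap("wrist","w22"); goal([.4968,-.2708,.16],.1605)
np.savez("w22.npz",Rm=r["Rm"],t=r["t"],K=r["K"],D=r["D"])
a=r["pixels"][100:320,190:390,::-1]
cv2.imwrite("pics/w22z.png",cv2.convertScaleAbs(cv2.resize(a,None,fx=2.7,fy=2.7,interpolation=cv2.INTER_CUBIC),alpha=1.2,beta=0))
E
```

```text
clock 19.4 pos [ 0.4848 -0.228   0.1535] shift [ 0.0046  0.0441 -0.0072] turn [-0.7   1.45  0.21] F [ 0.5  0.4 -0.5] w 0.025
```

View pics/w22z.png

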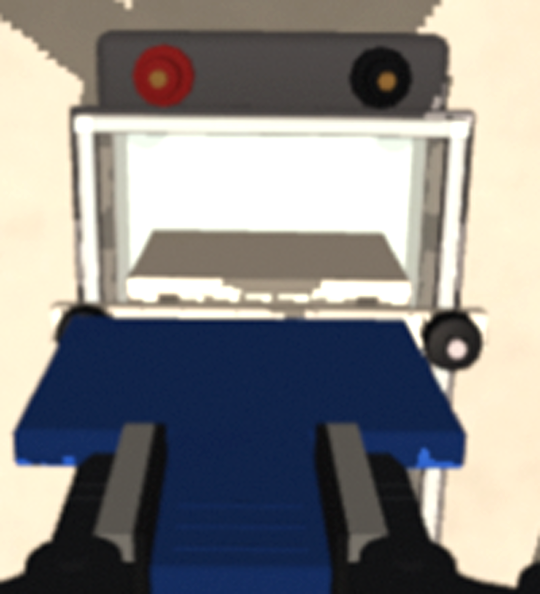

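```bash
python3 - <<'E'
from tank import *
d=np.load("w22.npz");r={k:d[k] for k in d}
p=np.array([.4925,-.2441,.1605])
Z=lambda q:np.array(q)/2.7+[190,100]
for n,q,z in (("TL",(77,113),.072),("TR",(472,117),.072),("scR",(456,348),.092),("wallR",(447,540),.072),("barback_l",(50,308),.079),("barback_r",(485,312),.079),("innerback_l",(112,133),.072),("innerback_r",(440,135),.072),("foot",(240,320),.1131)):
    P=onz(r,Z(q),z);print(n,P.round(4),tf(p,P).round(4))
E
```

```text
TL [ 0.4289 -0.1885  0.072 ] [-0.0539  0.0651]
TR [ 0.5379 -0.1709  0.072 ] [0.0565 0.065 ]
scR [ 0.5437 -0.2319  0.092 ] [0.0525 0.0039]
wallR [ 0.562  -0.3028  0.072 ] [ 0.0593 -0.0691]
barback_l [ 0.4289 -0.2445  0.079 ] [-0.0628  0.0097]
barback_r [ 0.553  -0.2239  0.079 ] [0.063  0.0103]
innerback_l [ 0.4394 -0.1924  0.072 ] [-0.0442  0.0595]
innerback_r [ 0.5303 -0.1773  0.072 ] [0.048  0.0599]
foot [ 0.4829 -0.2271  0.1131] [-0.0068  0.0183]
```

```bash
python3 -m crank '[[0.003,0.022,-0.003,-0.7,1.4,0.2,1],[0.003,0.022,-0.002,0,0,0,1],[0,0,0,0,0,0,1],[0,0,0,0,0,0,1]]'
python3 - <<'E'
from h import *
r=cap("wrist","w23"); goal([.4979,-.2716,.16],.1605)
a=r["pixels"][100:380,170:390,::-1]
cv2.imwrite("pics/w23z.png",cv2.convertScaleAbs(cv2.resize(a,None,fx=2.1,fy=2.1,interpolation=cv2.INTER_CUBIC),alpha=1.2,beta=0))
E
```

```text
clock: 19.73
position: [0.4972, -0.2679, 0.1552]
orientation: [0.997, 0.074, -0.002, -0.002]
wrist_force: [0.0, 0.1, 0.0]
gripper_width: 0.0252
clock 19.78 pos [ 0.4973 -0.2678  0.1553] shift [ 0.0001  0.0038 -0.0047] turn [-0.17  0.21 -0.62] F [-0.5  0.1 -0.4] w 0.0252
```

View pics/w23z.png

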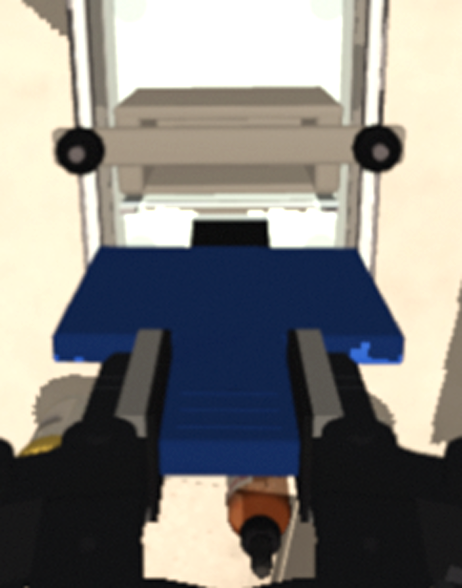

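```bash
python3 - <<'E'
from tank import *
r=cap("wrist","w24")
p=np.array([.4936,-.2449,.1605])
a=r["pixels"][180:230,220:340,::-1]
cv2.imwrite("pics/w24z.png",cv2.convertScaleAbs(cv2.resize(a,None,fx=6,fy=6,interpolation=cv2.INTER_CUBIC),alpha=1.1,beta=0))
Z=lambda q:np.array(q)/2.1+[170,100]
for n,q,z in (("scL",(76,153),.092),("scR",(376,148),.092),("glL",(120,210),.072),("glR",(338,207),.072),("foot",(230,248),.1149),("seatfoot",(230,221),.006)):
    print(n,tf(p,onz(r,Z(q),z)).round(4))
np.savez("w24.npz",Rm=r["Rm"],t=r["t"],K=r["K"],D=r["D"]);goal([.4979,-.2716,.16],.1605)
E
```

```text
scL [-0.0527  0.0053]
scR [0.0502 0.006 ]
glL [-0.0419 -0.0209]
glR [ 0.0409 -0.0205]
foot [-0.     -0.0218]
seatfoot [-0.0004 -0.0456]
clock 19.83 pos [ 0.4972 -0.2676  0.1554] shift [ 0.0001  0.0041 -0.0046] turn [-0.17  0.21 -0.56] F [-0.3 -0.2 -0.5] w 0.0252
```

View pics/w24z.png

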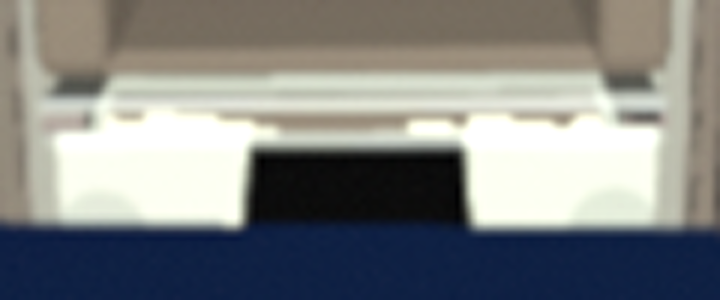

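```bash
python3 -m crank '[[0,0.004,0,-0.2,0.2,-0.5,1],[0,0,0.02,0,0,0,1],[0,0,0.01,0,0,0,1],[0,0,0,0,0,0,1]]'
python3 - <<'E'
from h import *
goal([.4979,-.2716,.05],.1605)
E
```

```text
clock: 20.17
position: [0.4982, -0.2694, 0.125]
orientation: [0.997, 0.08, 0.001, 0.001]
wrist_force: [-0.7, 0.0, -0.4]
gripper_width: 0.0252
clock 20.17 pos [ 0.4982 -0.2694  0.125 ] shift [-0.0007  0.002   0.075 ] turn [ 0.07 -0.07  0.02] F [-0.7  0.  -0.4] w 0.0252
```

```bash
python3 -m crank '[[-0.0006,0.002,0.01,0,0,0,1],[0,0.0005,0.015,0,0,0,1],[0,0,0,0,0,0,1]]'
python3 - <<'E'
from h import *
goal([.4979,-.2716,.05],.1605)
r=cap("wrist","w25")
a=r["pixels"][100:380,170:390,::-1]
cv2.imwrite("pics/w25z.png",cv2.convertScaleAbs(cv2.resize(a,None,fx=2.1,fy=2.1,interpolation=cv2.INTER_CUBIC),alpha=1.2,beta=0))
E
```

```text
clock: 20.42
position: [0.4994, -0.2725, 0.1004]
orientation: [0.997, 0.081, 0.002, 0.002]
wrist_force: [-0.5, -1.0, -1.3]
gripper_width: 0.0251
clock 20.42 pos [ 0.4994 -0.2725  0.1004] shift [-0.0015 -0.0014  0.0504] turn [ 0.21 -0.21  0.09] F [-0.5 -1.  -1.3] w 0.0251
```

View pics/w25z.png

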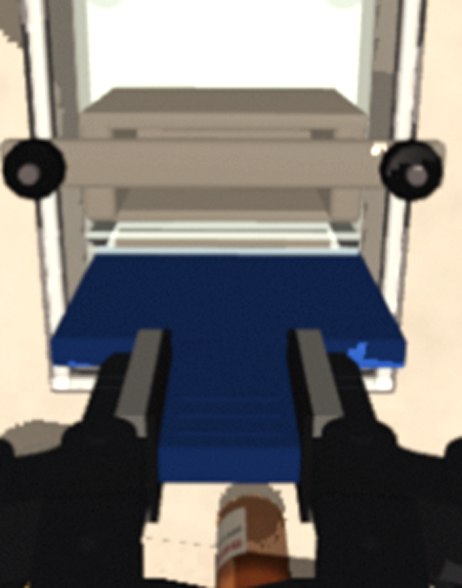

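```bash
python3 - <<'E'
from tank import *
r=cap("wrist","w26")
a=r["pixels"][190:240,200:360,::-1]
cv2.imwrite("pics/w26z.png",cv2.convertScaleAbs(cv2.resize(a,None,fx=5,fy=8,interpolation=cv2.INTER_CUBIC),alpha=1.1,beta=0))
p=np.array([.4936,-.2449,.1605])
s=manip.observe();print(tf(p,s["position"]))
E
```

```text
[ 0.00213879 -0.02868059]
```

View pics/w26z.png

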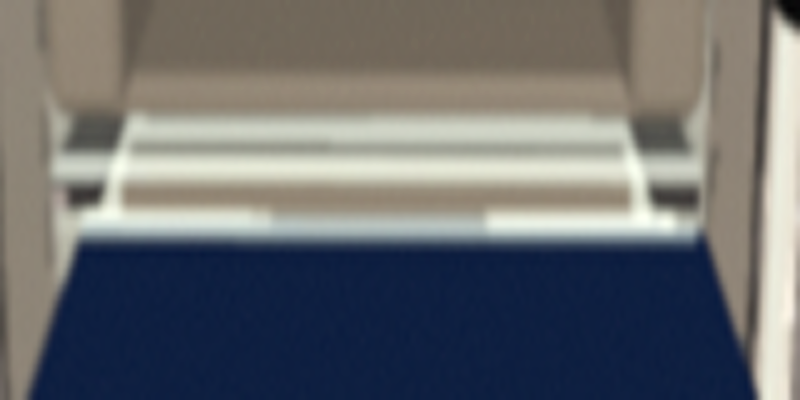

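```bash
python3 - <<'E'
from tank import *
r=cap("wrist");p=np.array([.4936,-.2449,.1605])
for row in (216,218,219,220,221): print(row,tf(p,onz(r,(278,row),.072)).round(4),tf(p,onz(r,(278,row),.060)).round(4))
goal([.4979,-.2716,.05],.1605)
E
```

```text
216 [ 0.0015 -0.0226] [ 0.0015 -0.0267]
218 [ 0.0015 -0.024 ] [ 0.0015 -0.0282]
219 [ 0.0015 -0.0246] [ 0.0015 -0.0289]
220 [ 0.0015 -0.0253] [ 0.0015 -0.0296]
221 [ 0.0015 -0.026 ] [ 0.0015 -0.0304]
clock 20.57 pos [ 0.5004 -0.2729  0.1026] shift [-0.0026 -0.0019  0.0526] turn [ 0.27 -0.31  0.07] F [ 0.3 -1.  -0.4] w 0.0252
```

```bash
python3 -m crank '[[-0.002,-0.001,0.01,0.2,-0.3,0,1],[-0.001,0,0.01,0,0,0,1],[0,0,0.01,0,0,0,1],[0,0,0,0,0,0,1]]'
python3 - <<'E'
from tank import *
goal([.4979,-.2716,.048],.1605)
print(tf(np.array([.4936,-.2449,.1605]),manip.observe()["position"]))
E
```

```text
clock: 20.9
position: [0.498, -0.2728, 0.0718]
orientation: [0.997, 0.081, 0.001, 0.001]
wrist_force: [-1.3, -0.8, -0.6]
gripper_width: 0.0251
clock 20.9 pos [ 0.498  -0.2728  0.0718] shift [ 0.     -0.0013  0.0238] turn [ 0.15 -0.12  0.06] F [-1.3 -0.8 -0.6] w 0.0251
[-8.10852348e-05 -2.82946337e-02]
```

```bash
python3 -m crank '[[0,-0.001,0.01,0.1,-0.1,0,1],[0,0,0.006,0,0,0,1],[0,0,0,0,0,0,1]]'; python3 -m crank '[[0,0,0.003,0,0,0,1],[0,0,0,0,0,0,1]]';python3 -m crank '[[0,0,0.002,0,0,0,1],[0,0,0,0,0,0,1]]'
python3 - <<'E'
from tank import *
goal([.4979,-.2716,.0464],.1605)
print(tf(np.array([.4936,-.2449,.1605]),manip.observe()["position"]))
E
```

```text
clock: 21.15
position: [0.4984, -0.2727, 0.0539]
orientation: [0.997, 0.081, 0.0, 0.001]
wrist_force: [0.8, -1.2, 0.4]
gripper_width: 0.025
clock: 21.32
position: [0.4983, -0.2727, 0.05]
orientation: [0.997, 0.081, 0.0, 0.001]
wrist_force: [-1.1, -1.9, -2.0]
gripper_width: 0.0253
clock: 21.48
position: [0.4984, -0.2727, 0.0479]
orientation: [0.997, 0.081, 0.0, 0.001]
wrist_force: [0.2, -1.5, -1.4]
gripper_width: 0.0249
clock 21.48 pos [ 0.4984 -0.2727  0.0479] shift [-0.0003 -0.0012  0.0015] turn [ 0.1  -0.02  0.09] F [ 0.2 -1.5 -1.4] w 0.0249
[ 0.00032621 -0.02824477]
```

```bash
python3 -m crank '[[0,0,0.001,0,0,0,1],[0,0,0,0,0,0,1]]';python3 -m crank '[[0,-0.0015,0,0,0,0,1],[0,0,0,0,0,0,1]]';python3 -m crank '[[0,-0.001,0,0,0,0,1],[0,0,0,0,0,0,1]]';python3 -m crank '[[0,-0.001,0,0,0,0,1],[0,0,0,0,0,0,1]]'
```

```text
clock: 21.65
position: [0.4985, -0.2727, 0.0471]
orientation: [0.997, 0.081, 0.0, 0.001]
wrist_force: [0.7, 0.0, -1.4]
gripper_width: 0.0252
clock: 21.82
position: [0.4986, -0.2728, 0.0474]
orientation: [0.997, 0.082, 0.001, 0.002]
wrist_force: [0.5, -0.2, -0.9]
gripper_width: 0.025
clock: 21.98
position: [0.4987, -0.2727, 0.0476]
orientation: [0.997, 0.082, 0.001, 0.003]
wrist_force: [1.3, -2.1, -1.3]
gripper_width: 0.025
clock: 22.15
position: [0.4988, -0.2727, 0.0478]
orientation: [0.997, 0.082, 0.001, 0.004]
wrist_force: [0.5, -2.2, -0.6]
gripper_width: 0.0254
```

```bash
python3 - <<'E'
from tank import *
goal([.4979,-.2716,.0464],.1605);s=manip.observe();print(s["wrist_torque"],mat(s).round(4))
r=cap("wrist","w27")
a=r["pixels"][100:380,150:410,::-1]
cv2.imwrite("pics/w27z.png",cv2.convertScaleAbs(cv2.resize(a,None,fx=2.1,fy=2.1,interpolation=cv2.INTER_CUBIC),alpha=1.2,beta=0))
a=r["pixels"][200:270,180:380,::-1]
cv2.imwrite("pics/w27y.png",cv2.convertScaleAbs(cv2.resize(a,None,fx=4,fy=7,interpolation=cv2.INTER_CUBIC),alpha=1.3,beta=10))
E
```

```text
clock 22.15 pos [ 0.4988 -0.2727  0.0478] shift [-0.0007 -0.0012  0.0014] turn [ 0.5  -0.12  0.21] F [ 0.5 -2.2 -0.6] w 0.0254
[-0.31098424 -0.05230655  0.08789372] [[ 0.9865  0.1634  0.0035]
 [ 0.1634 -0.9865 -0.0082]
 [ 0.0021  0.0087 -1.    ]]
```

View pics/w27z.png

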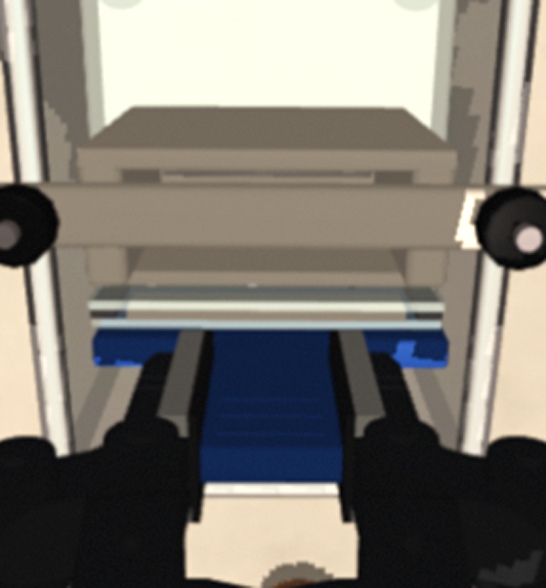

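View pics/w27y.png

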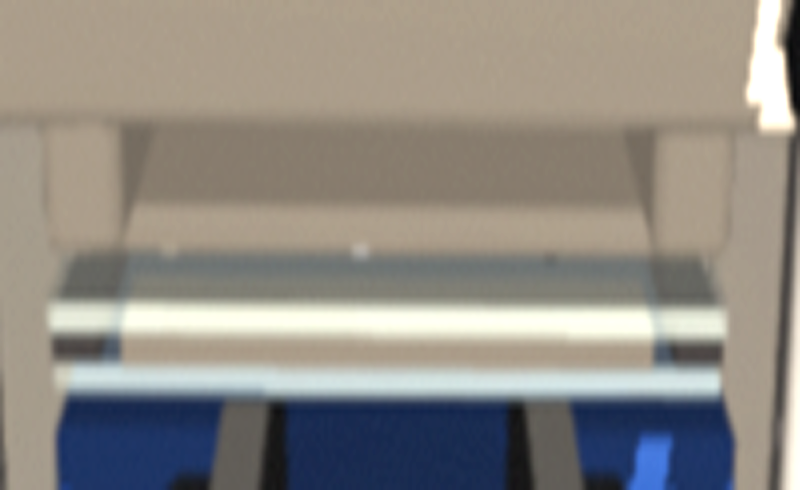

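```bash
python3 -m crank '[[0,0.001,0.001,0.5,0,0,1],[0,0,0,0,0,0,1]]';python3 -m crank '[[0,0,0.001,0,0,0,1],[0,0,0,0,0,0,1]]';python3 - <<'E'
from tank import *
goal([.4979,-.2716,.0464],.1605)
E
```

```text
clock: 22.37
position: [0.4988, -0.2727, 0.0469]
orientation: [0.997, 0.082, 0.001, -0.001]
wrist_force: [0.5, -2.2, -0.8]
gripper_width: 0.0254
clock: 22.53
position: [0.499, -0.2726, 0.0459]
orientation: [0.997, 0.082, 0.001, -0.002]
wrist_force: [0.0, -2.3, -1.6]
gripper_width: 0.0254
clock 22.53 pos [ 0.499  -0.2726  0.0459] shift [-0.0009 -0.0012 -0.0005] turn [-0.17 -0.13  0.16] F [ 0.  -2.3 -1.6] w 0.0254
```

```bash
python3 -m crank '[[0,0,0.001,0,0,0,1],[0,0,0,0,0,0,1]]';python3 -m crank '[[0,0,0.001,-0.1,0,0,1],[0,0,0,0,0,0,1]]';python3 - <<'E'
from tank import *
goal([.4979,-.2716,.0464],.1605)
E
```

```text
clock: 22.7
position: [0.4991, -0.2725, 0.0449]
orientation: [0.997, 0.082, 0.001, -0.002]
wrist_force: [0.3, -2.4, -2.1]
gripper_width: 0.025
clock: 22.87
position: [0.4992, -0.2727, 0.0444]
orientation: [0.997, 0.082, 0.001, -0.0]
wrist_force: [0.2, -0.2, -1.8]
gripper_width: 0.0253
clock 22.87 pos [ 0.4992 -0.2727  0.0444] shift [-0.0012 -0.0013 -0.002 ] turn [-0.04 -0.15  0.17] F [ 0.2 -0.2 -1.8] w 0.0253
```

```bash
python3 -m crank '[[0,0,0.0015,0,0,0,1],[0,0,0,0,0,0,1]]';python3 -m crank '[[0,0,0.0015,0,0,0,1],[0,0,0,0,0,0,1]]';python3 -m crank '[[0,0,0.001,0,0,0,1],[0,0,0,0,0,0,1]]'
```

```text
clock: 23.03
position: [0.4994, -0.273, 0.0447]
orientation: [0.997, 0.082, 0.001, -0.0]
wrist_force: [-0.0, -0.1, -0.3]
gripper_width: 0.0251
clock: 23.2
position: [0.4998, -0.273, 0.0445]
orientation: [0.997, 0.082, 0.002, 0.0]
wrist_force: [0.3, -0.6, -0.8]
gripper_width: 0.0254
clock: 23.37
position: [0.5, -0.2729, 0.0443]
orientation: [0.997, 0.081, 0.002, 0.0]
wrist_force: [0.4, 0.2, -0.5]
gripper_width: 0.025
```

```bash
python3 -m crank '[[-0.001,0,0.003,0,0,0,1],[0,0,0,0,0,0,1]]';python3 - <<'E'
from tank import *
goal([.4979,-.2716,.0464],.1605)
E
```

```text
clock: 23.53
position: [0.5008, -0.2741, 0.0448]
orientation: [0.997, 0.081, 0.004, 0.001]
wrist_force: [0.4, -0.1, -0.7]
gripper_width: 0.0256
clock 23.53 pos [ 0.5008 -0.2741  0.0448] shift [-0.0024 -0.0029 -0.0017] turn [ 0.18 -0.41  0.15] F [ 0.4 -0.1 -0.7] w 0.0256
```

```bash
python3 - <<'E'
from tank import *
s=manip.observe();print({k:np.round(v,3) for k,v in s.items()})
cap("top","t28");r=cap("scene","s28");r=cap("wrist","w28")
a=r["pixels"][100:380,150:410,::-1]
cv2.imwrite("pics/w28z.png",cv2.convertScaleAbs(cv2.resize(a,None,fx=2.1,fy=2.1,interpolation=cv2.INTER_CUBIC),alpha=1.2,beta=0))
a=cv2.imread("pics/s28.png")[180:300,280:460]
cv2.imwrite("pics/s28z.png",cv2.resize(a,None,fx=4,fy=4,interpolation=cv2.INTER_CUBIC))
E
```

```text
{'clock': np.float64(23.533), 'joints': array([-0.505,  0.453,  1.874,  0.003,  0.808, -0.67 ]), 'dq': array([ 0.003, -0.019, -0.015,  0.003,  0.014,  0.004]), 'joint_torque': array([-1.1500e-01, -6.0085e+01, -2.6521e+01, -5.4000e-02,  2.4000e-02,
       -1.5000e-02]), 'position': array([ 0.501, -0.274,  0.045]), 'orientation': array([0.997, 0.081, 0.004, 0.001]), 'wrist_force': array([ 0.43 , -0.126, -0.675]), 'wrist_torque': array([ 0.001, -0.004,  0.002]), 'gripper_width': np.float64(0.026)}
```

View pics/s28z.png

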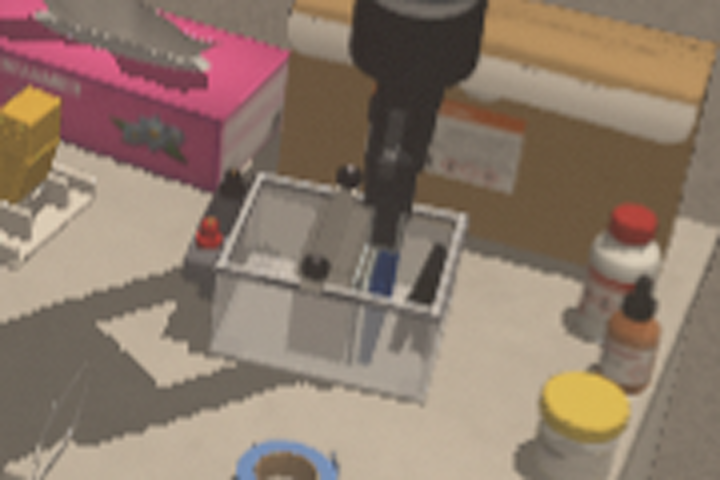

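View pics/w28z.png

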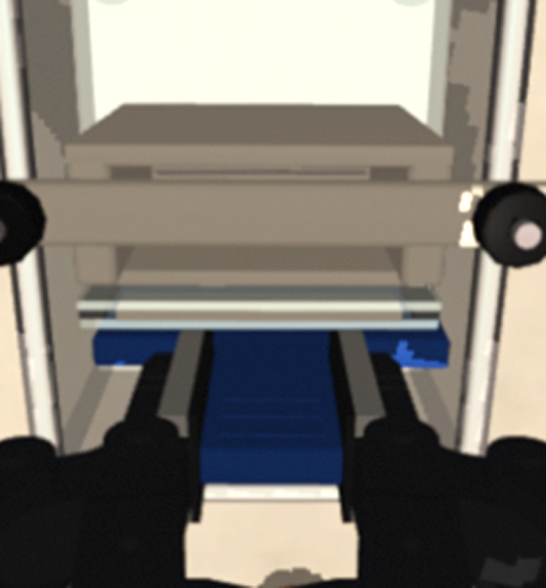

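```bash
python3 -m crank '[[0,-0.0005,-0.0005,0.2,-0.4,0.1,0.3],[0,0,0,0,0,0,0],[0,0,0,0,0,0,-0.3],[0,0,0,0,0,0,-0.3]]';python3 - <<'E'
from tank import *
goal([.4979,-.2716,.0464],.1605)
r=cap("wrist","w29")
a=r["pixels"][100:380,150:410,::-1]
cv2.imwrite("pics/w29z.png",cv2.convertScaleAbs(cv2.resize(a,None,fx=2.1,fy=2.1,interpolation=cv2.INTER_CUBIC),alpha=1.2,beta=0))
E
```

```text
clock: 24.02
position: [0.4997, -0.2723, 0.0428]
orientation: [0.997, 0.08, -0.002, -0.002]
wrist_force: [0.1, 0.1, -0.3]
gripper_width: 0.0557
clock 24.02 pos [ 0.4997 -0.2723  0.0428] shift [-0.0017 -0.001  -0.0036] turn [-0.19  0.16  0.03] F [ 0.1  0.1 -0.3] w 0.0557
```

View pics/w29z.png

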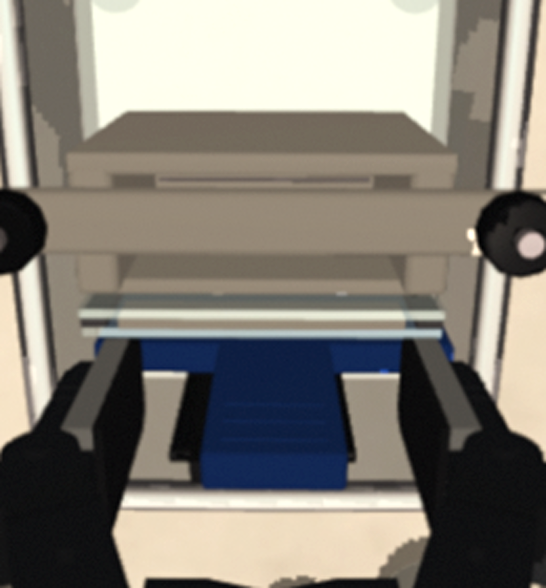

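```bash
python3 -m crank '[[0,0,-0.015,0,0,0,-0.3],[0,0,-0.035,0,0,0,-0.3],[0,0,-0.035,0,0,0,-0.3],[0,0,-0.03,0,0,0,-0.5],[0.006,-0.038,0,0,0,0,-1],[0.006,-0.038,0,0,0,0,-1],[0.006,-0.038,0,0,0,0,-1],[0.006,-0.038,0,0,0,0,-1],[0.006,-0.038,0,0,0,0,-1],[0.006,-0.038,0,0,0,0,-1],[0.006,-0.03,0,0,0,6.8,-1],[0,0,0,0,0,6.8,-1]]'
python3 - <<'E'
from h import *
goal([.5001,-.001,.13],-.078)
E
```

```text
clock: 25.07
position: [0.4988, -0.0022, 0.1625]
orientation: [0.999, -0.044, -0.002, -0.003]
wrist_force: [1.0, 0.1, -1.6]
gripper_width: 0.0855
clock 25.07 pos [ 0.4988 -0.0022  0.1625] shift [ 0.0013 -0.0012  0.0325] turn [-0.31  0.27 -0.54] F [ 1.   0.1 -1.6] w 0.0855
```

```bash
python3 -m crank '[[0.001,-0.001,0.015,-0.3,0.3,-0.5,-1],[0,0,0.015,0,0,0,-1],[0,0,0,0,0,0,-1],[0,0,0,0,0,0,-1]]'
python3 - <<'E'
from h import *
r=cap("wrist","w30"); goal([.5001,-.001,.13],-.078)
c,s=np.cos(-.078),np.sin(-.078)
def W(ly,lx,z): return [.506+c*lx-s*ly,.0749+s*lx+c*ly,z]
print(proj(r,[W(-.076+.0145,-.02,.099),W(-.076+.0145,.02,.099),W(-.076-.0145,-.02,.099),W(-.076-.0145,.02,.099),W(-.036,.042,.033)]).round(0).tolist())
E
```

```text
clock: 25.4
position: [0.4997, 0.0025, 0.1321]
orientation: [0.999, -0.04, 0.001, -0.0]
wrist_force: [0.1, 0.3, 0.5]
gripper_width: 0.0855
clock 25.45 pos [0.4995 0.0024 0.132 ] shift [0.0009 0.0033 0.002 ] turn [-0.02 -0.07 -0.17] F [-0.8  0.1 -0.1] w 0.0854
[[249.0, 207.0], [311.0, 207.0], [251.0, 248.0], [310.0, 248.0], [331.0, 153.0]]
```

View pics/w30.png

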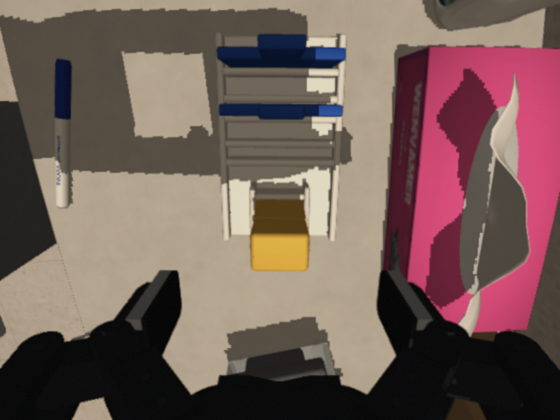

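```bash
python3 -m crank '[[0.001,0.018,0,0,0,0,-1],[0,0,0.03,0,0,0,-1],[0,0,0.025,0,0,0,-1],[0,0,0,0,0,0,-1]]'
python3 - <<'E'
from h import *
r=cap("wrist","w31"); goal([.4989,-.016,.035],-.078)
E
```

```text
clock: 25.78
position: [0.5028, -0.0176, 0.0799]
orientation: [0.999, -0.041, 0.004, -0.0]
wrist_force: [-1.2, -0.1, 0.5]
gripper_width: 0.0853
clock 25.83 pos [ 0.5036 -0.0176  0.0816] shift [-0.0053 -0.0012  0.0465] turn [-0.04 -0.56 -0.2 ] F [-0.7  0.5  0.2] w 0.0856
```

View pics/w31.png

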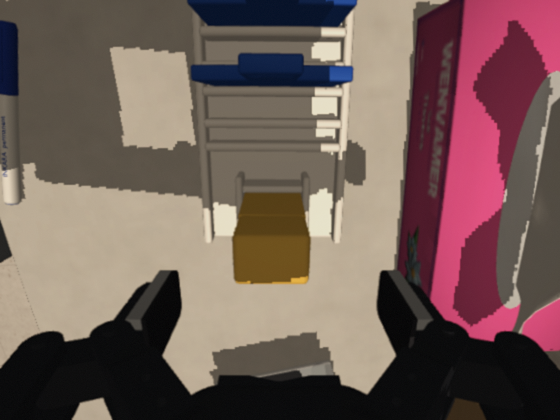

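```bash
python3 -m crank '[[-0.006,-0.001,0.015,0,-0.5,-0.2,-1],[-0.001,0,0.015,0,0,0,-1],[-0.001,0,0.008,0,0,0,-1],[0,0,0,0,0,0,-1]]'
python3 - <<'E'
from h import *
r=cap("wrist","w32"); goal([.4989,-.016,.035],-.078)
E
```

```text
clock: 26.17
position: [0.4999, -0.0167, 0.0485]
orientation: [0.999, -0.04, 0.004, -0.0]
wrist_force: [-1.3, -0.1, 0.8]
gripper_width: 0.0854
clock 26.22 pos [ 0.5006 -0.0167  0.0492] shift [-0.0019 -0.0006  0.0142] turn [-0.07 -0.48 -0.07] F [-0.  -0.6 -1. ] w 0.0856
```

View pics/w32.png

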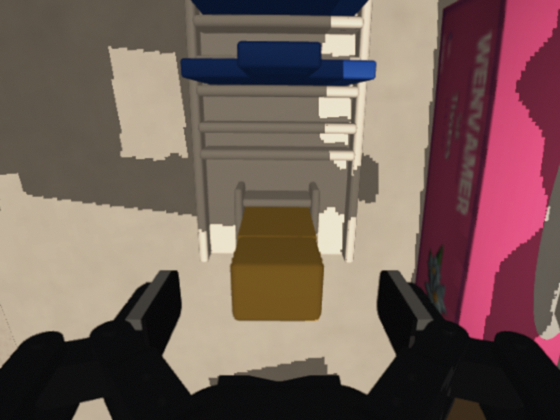

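```bash
python3 -m crank '[[-0.002,-0.0005,0.014,0,-0.5,-0.1,-1],[-0.0005,0,0.002,0,0,0,-1],[0,0,0,0,0,0,-0.5],[0,0,0,0,0,0,-0.1],[0,0,0,0,0,0,0.2],[0,0,0,0,0,0,0.6],[0,0,0,0,0,0,0.6]]' 80
python3 - <<'E'
from h import *
r=cap("wrist","w33"); goal([.4989,-.016,.035],-.078)
E
```

```text
clock: 26.8
position: [0.5013, -0.016, 0.0361]
orientation: [0.999, -0.039, 0.002, -0.001]
wrist_force: [-0.8, 0.3, -0.2]
gripper_width: 0.0389
clock 26.85 pos [ 0.5013 -0.016   0.036 ] shift [-0.0024  0.0002  0.001 ] turn [-0.09 -0.26  0.04] F [0.2 0.7 0.6] w 0.0389
```

View pics/w33.png

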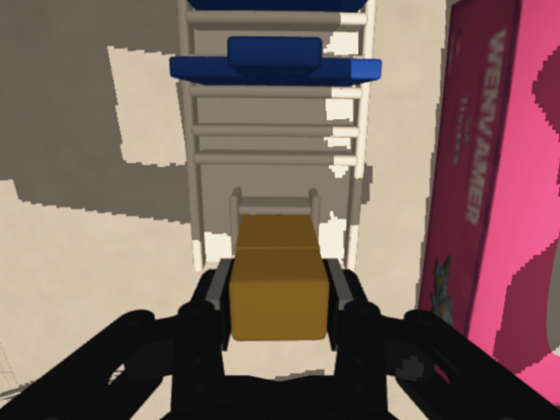

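```bash
python3 -m crank '[[0,0,-0.01,0,0,0,0.6],[0,0,-0.03,0,0,0,0.6],[0,0,-0.035,0,0,0,0.6],[0,0,-0.035,0,0,0,0.6],[0,0,-0.035,0,0,0,0.6],[0.002,0.037,0,0,0,0,0.6],[0.002,0.037,0,0,0,0,0.6],[0.002,0.037,0,0,0,0,0.6],[0.002,0.037,0,0,0,0,0.6],[0.002,0.037,0,0,0,0,0.6],[0.002,0.037,0,0,0,0,0.6],[0,0,0,0,0,0,0.6]]'
python3 - <<'E'
from h import *
goal([.5013,-.2923,.17],.1605)
E
```

```text
clock: 27.85
position: [0.497, -0.2464, 0.1995]
orientation: [0.999, -0.034, 0.008, 0.002]
wrist_force: [-0.6, 1.1, -0.6]
gripper_width: 0.0387
clock 27.85 pos [ 0.497  -0.2464  0.1995] shift [0.0069 0.0454 0.0297] turn [  0.26  -0.85 -13.13] F [-0.6  1.1 -0.6] w 0.0387
```

```bash
python3 -m crank '[[0.003,0.022,0.01,0.3,-0.9,-6.5,0.6],[0,0.022,0.01,0,0,-6.5,0.6],[0,0,0,0,0,0,0.6],[0,0,0,0,0,0,0.6]]'
python3 - <<'E'
from h import *
goal([.5013,-.2923,.18],.1605)
E
```

```text
clock: 28.18
position: [0.4986, -0.2949, 0.1822]
orientation: [0.997, 0.081, 0.0, -0.0]
wrist_force: [0.0, -0.1, -0.5]
gripper_width: 0.039
clock 28.18 pos [ 0.4986 -0.2949  0.1822] shift [ 0.0031 -0.0022  0.0022] turn [-0.05 -0.06  0.04] F [ 0.  -0.1 -0.5] w 0.039
```

```bash
python3 -m crank '[[0.003,-0.002,0.02,0,0,0,0.6],[0,0,0.015,0,0,0,0.6],[0,0,0,0,0,0,0.6],[0,0,0,0,0,0,0.6]]'
cat > look.py <<'E'
import sys
from tank import *
def go(name,tgt=(.5013,-.2923,.12)):
    s=manip.observe();print("tank",tf(np.array([.4936,-.2449,.1605]),s["position"]).round(4))
    goal(tgt,.1605); r=cap("wrist",name)
    a=r["pixels"][100:400,140:420,::-1]
    cv2.imwrite(f"pics/{name}z.png",cv2.convertScaleAbs(cv2.resize(a,None,fx=2,fy=2,interpolation=cv2.INTER_CUBIC),alpha=1.2,beta=0))
if __name__=="__main__": go(sys.argv[1])
E
python3 look.py w34
```

```text
clock: 28.52
position: [0.5017, -0.2903, 0.1495]
orientation: [0.997, 0.077, 0.001, -0.0]
wrist_force: [0.5, -0.3, -0.0]
gripper_width: 0.0386
tank [ 0.0008 -0.0461]
clock 28.52 pos [ 0.5017 -0.2903  0.1495] shift [-0.0008  0.0019  0.0295] turn [-0.01 -0.17 -0.35] F [ 0.5 -0.3 -0. ] w 0.0386
```

View pics/w34z.png

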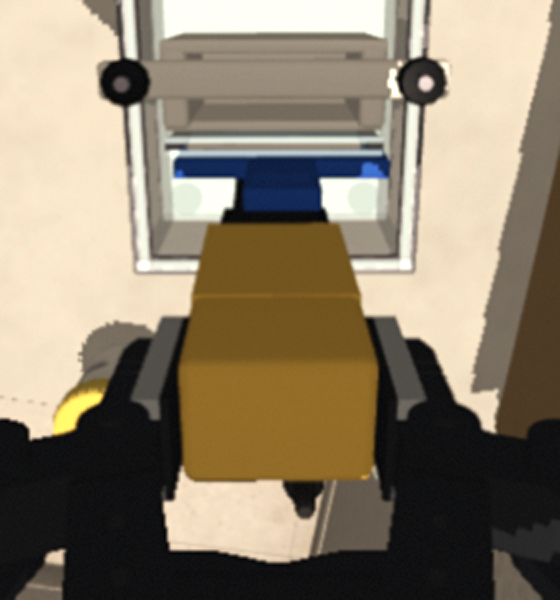

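```bash
python3 - <<'E'
from tank import *
r=cap("wrist","w35");p=np.array([.4936,-.2449,.1605])
a=r["pixels"][170:220,200:360,::-1]
cv2.imwrite("pics/w35z.png",cv2.convertScaleAbs(cv2.resize(a,None,fx=5,fy=10,interpolation=cv2.INTER_CUBIC),alpha=1.6,beta=20))
s=manip.observe();print(tf(p,s["position"]),s["position"])
for n,row,z in (("flat",212.5,s["position"][2]-.030+.012),("tabback",205,.117),("tabfront",195,.117),("glass",177,.072),("shoulderback",188,.072),("flattop",279.5,s["position"][2]+.063)): print(n,tf(p,onz(r,(280,row),z)).round(4))
E
```

```text
[ 0.00100482 -0.04642582] [ 0.5020113  -0.29056855  0.14996996]
flat [ 0.0013 -0.0333]
tabback [ 0.0014 -0.0331]
tabfront [ 0.0014 -0.0264]
glass [ 0.0017 -0.0244]
shoulderback [ 0.0017 -0.0331]
flattop [ 0.0007 -0.0334]
```

View pics/w35z.png

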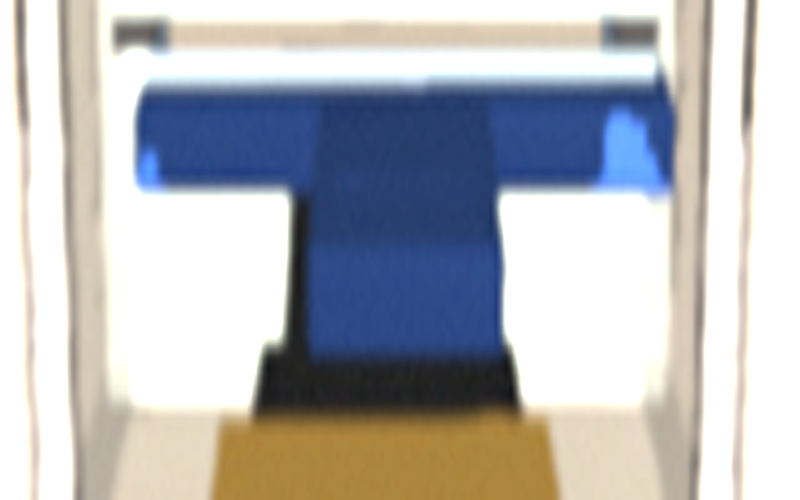

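```bash
python3 -m crank '[[-0.001,0.001,0.012,0,-0.2,-0.3,0.6],[0,0,0.012,0,0,0,0.6],[0,0,0.01,0,0,0,0.6],[0,0,0,0,0,0,0.6]]'
python3 look.py w36
```

```text
clock: 28.95
position: [0.5028, -0.2919, 0.1159]
orientation: [0.997, 0.08, 0.002, 0.002]
wrist_force: [-0.8, 0.0, -0.4]
gripper_width: 0.0388
tank [ 0.0015 -0.0479]
clock 28.95 pos [ 0.5028 -0.2919  0.1159] shift [-0.0015  0.0002 -0.0041] turn [ 0.2  -0.2   0.01] F [-0.8  0.  -0.4] w 0.0388
```

View pics/w36z.png

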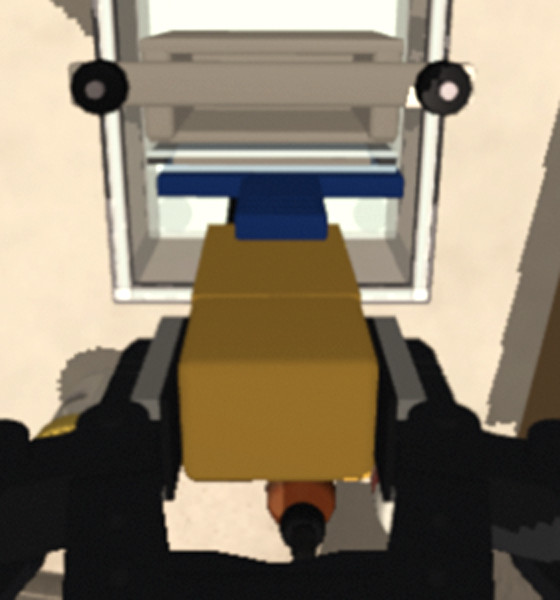

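```bash
python3 -m crank '[[-0.0015,0,0.008,0.2,-0.2,0,0.6],[-0.0005,0,0.01,0,0,0,0.6],[0,0,0,0,0,0,0.6]]'
python3 look.py w37
```

```text
clock: 29.25
position: [0.5011, -0.2927, 0.0971]
orientation: [0.997, 0.08, 0.0, 0.0]
wrist_force: [-1.3, 0.5, -0.8]
gripper_width: 0.0385
tank [-0.0002 -0.0484]
clock 29.25 pos [ 0.5011 -0.2927  0.0971] shift [ 0.0002 -0.0003 -0.0229] turn [ 0.01 -0.02 -0.  ] F [-1.3  0.5 -0.8] w 0.0385
```

View pics/w37z.png

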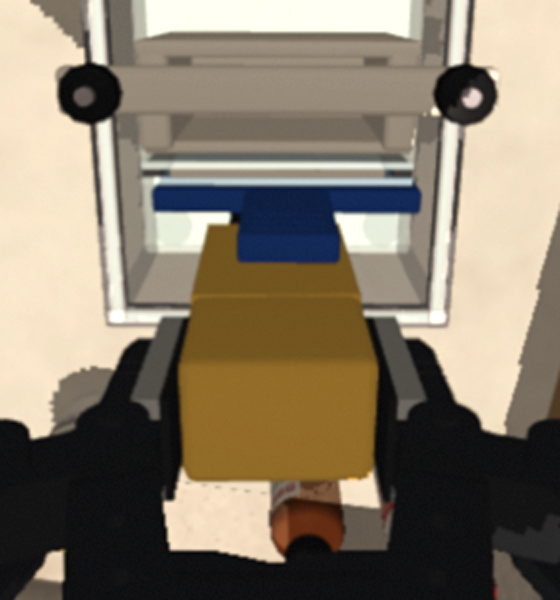

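```bash
python3 -m crank '[[0,-0.0005,0.007,0,0,0,0.6],[0,0,0.004,0,0,0,0.6]]'; python3 -m crank '[[0,0,0.003,0,0,0,0.6]]';python3 -m crank '[[0,0,0.003,0,0,0,0.6]]'; python3 - <<'E'
from look import *
s=manip.observe();print(tf(np.array([.4936,-.2449,.1605]),s["position"]).round(4))
goal((.5013,-.2923,.07),.1605)
E
```

```text
clock: 29.47
position: [0.5019, -0.2928, 0.0868]
orientation: [0.997, 0.08, 0.001, 0.001]
wrist_force: [-0.7, 0.7, -0.3]
gripper_width: 0.0388
clock: 29.55
position: [0.5021, -0.2929, 0.0834]
orientation: [0.997, 0.08, 0.001, 0.001]
wrist_force: [-0.0, 0.8, -0.7]
gripper_width: 0.0384
clock: 29.63
position: [0.502, -0.2929, 0.08]
orientation: [0.997, 0.08, 0.001, 0.001]
wrist_force: [-0.6, 0.1, -0.6]
gripper_width: 0.0387
[ 0.0007 -0.0487]
clock 29.63 pos [ 0.502  -0.2929  0.08  ] shift [-0.0006 -0.0007  0.01  ] turn [ 0.08 -0.11 -0.02] F [-0.6  0.1 -0.6] w 0.0387
```

```bash
python3 -m crank '[[0,-0.001,0.002,0,0,0,0.6]]'; python3 -m crank '[[0,0,0.002,0,0,0,0.6]]';python3 -m crank '[[0,0,0.002,0,0,0,0.6]]';python3 -m crank '[[0,0,0.0015,0,0,0,0.6]]'
```

```text
clock: 29.72
position: [0.5018, -0.2919, 0.0776]
orientation: [0.997, 0.08, 0.001, 0.001]
wrist_force: [0.4, -0.5, -0.8]
gripper_width: 0.0386
clock: 29.8
position: [0.5018, -0.2918, 0.0754]
orientation: [0.997, 0.08, 0.001, 0.001]
wrist_force: [-0.4, -1.3, -0.8]
gripper_width: 0.0386
clock: 29.88
position: [0.5019, -0.2918, 0.0732]
orientation: [0.997, 0.08, 0.001, 0.001]
wrist_force: [-0.7, 0.4, -1.1]
gripper_width: 0.0385
clock: 29.97
position: [0.5019, -0.2917, 0.0716]
orientation: [0.997, 0.08, 0.001, 0.001]
wrist_force: [-0.0, 0.3, -0.5]
gripper_width: 0.0389
```

Foot at about 0.042; continuing in small steps.

```bash
python3 -m crank '[[0,0,0.0015,0,0,0,0.6]]'; python3 -m crank '[[0,0,0.0015,0,0,0,0.6]]';python3 -m crank '[[0,0,0.0015,0,0,0,0.6]]';python3 look.py w38
```

```text
clock: 30.05
position: [0.502, -0.2917, 0.07]
orientation: [0.997, 0.08, 0.001, 0.001]
wrist_force: [0.8, -0.1, 0.3]
gripper_width: 0.0386
clock: 30.13
position: [0.5021, -0.2918, 0.0684]
orientation: [0.997, 0.08, 0.001, 0.001]
wrist_force: [0.1, -0.2, -0.7]
gripper_width: 0.0383
clock: 30.22
position: [0.5021, -0.2918, 0.0669]
orientation: [0.997, 0.08, 0.001, 0.001]
wrist_force: [0.2, 0.3, -1.2]
gripper_width: 0.0388
tank [ 0.0009 -0.0477]
clock 30.22 pos [ 0.5021 -0.2918  0.0669] shift [-0.0008  0.0004 -0.0531] turn [ 0.1  -0.13 -0.01] F [ 0.2  0.3 -1.2] w 0.0388
```

View pics/w38z.png

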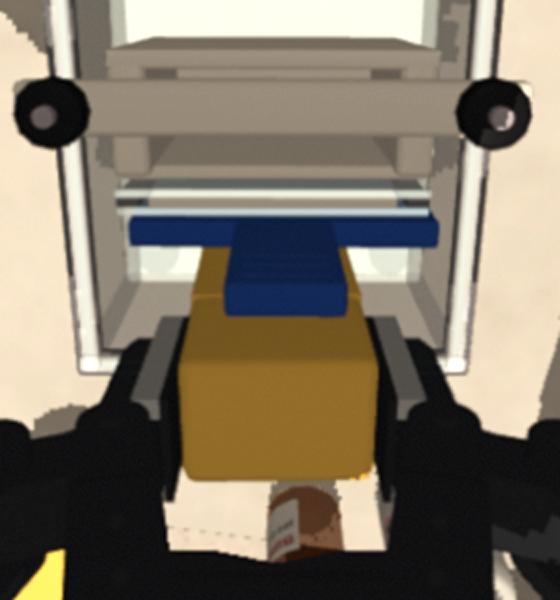

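```bash
for i in 1; do python3 -m crank '[[0,0,0.0015,0,0,0,0.6]]'; done; python3 -m crank '[[0,0,0.0015,0,0,0,0.6]]';python3 -m crank '[[0,0,0.0015,0,0,0,0.6]]';python3 -m crank '[[0,0,0.0015,0,0,0,0.6]]'
```

```text
clock: 30.35
position: [0.5021, -0.2918, 0.0652]
orientation: [0.997, 0.08, 0.001, 0.001]
wrist_force: [-0.2, 0.4, 0.0]
gripper_width: 0.0387
clock: 30.43
position: [0.5021, -0.2918, 0.0636]
orientation: [0.997, 0.08, 0.001, 0.001]
wrist_force: [-0.6, 2.5, 1.6]
gripper_width: 0.0387
clock: 30.52
position: [0.5021, -0.2914, 0.0621]
orientation: [0.997, 0.08, 0.001, 0.0]
wrist_force: [-1.7, 3.8, 5.0]
gripper_width: 0.0387
clock: 30.6
position: [0.5022, -0.291, 0.0609]
orientation: [0.997, 0.08, 0.001, 0.0]
wrist_force: [-3.5, 5.7, 17.0]
gripper_width: 0.0389
```

```bash
python3 -m crank '[[0,0,0.0012,0,0,0,0.6]]'; python3 -m crank '[[0,0,0.0012,0,0,0,0.6]]'; python3 look.py w39
```

```text
clock: 30.68
position: [0.5023, -0.2909, 0.0607]
orientation: [0.997, 0.08, 0.001, 0.0]
wrist_force: [-5.4, 3.9, 18.0]
gripper_width: 0.0383
clock: 30.77
position: [0.5023, -0.2908, 0.0607]
orientation: [0.997, 0.08, 0.001, 0.0]
wrist_force: [-5.1, 3.6, 16.8]
gripper_width: 0.039
tank [ 0.0013 -0.0468]
clock 30.77 pos [ 0.5023 -0.2908  0.0607] shift [-0.0011  0.0013 -0.0593] turn [ 0.03 -0.14  0.01] F [-5.1  3.6 16.8] w 0.039
```

View pics/w39z.png

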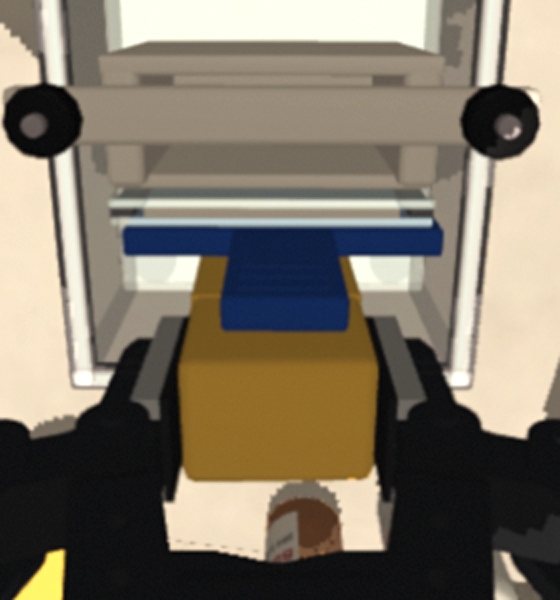

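```bash
python3 -m crank '[[-0.0004,0,0.001,0,0,0,0.6]]'; python3 - <<'E'
from look import *
go("w40"); cap("scene","s40"); a=cv2.imread("pics/s40.png")[170:310,280:460]
cv2.imwrite("pics/s40z.png",cv2.resize(a,None,fx=4,fy=4,interpolation=cv2.INTER_CUBIC))
s=manip.observe();print(s["clock"],s["wrist_force"],s["position"])
E
```

```text
clock: 30.9
position: [0.5022, -0.2909, 0.0607]
orientation: [0.997, 0.08, 0.002, 0.0]
wrist_force: [-1.3, 4.3, 8.3]
gripper_width: 0.0386
tank [ 0.0012 -0.0468]
clock 30.9 pos [ 0.5022 -0.2909  0.0607] shift [-0.001   0.0013 -0.0593] turn [ 0.05 -0.18  0.01] F [-1.3  4.3  8.3] w 0.0386
31.0 [-2.28519518  3.99151015  9.88141911] [ 0.50222405 -0.29087045  0.06067964]
```

View pics/s40z.png

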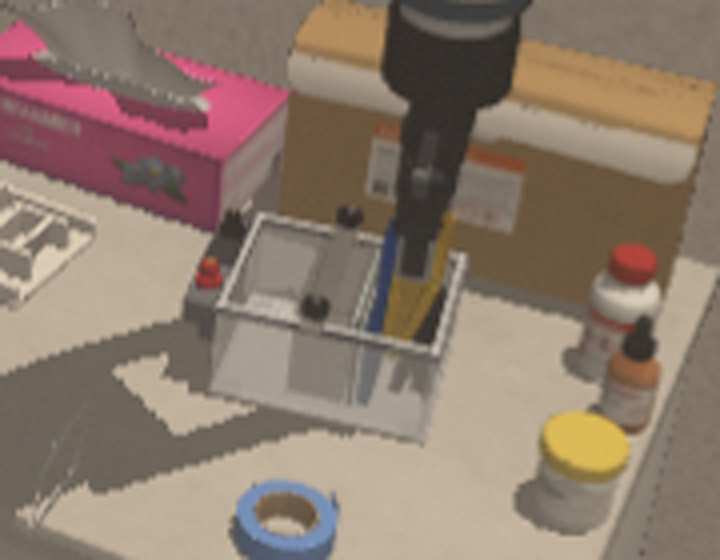

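```bash
python3 -m crank '[[0,-0.0004,0.0014,0,0,0,0.6]]'; python3 -m crank '[[0,-0.0002,0.0014,0,0,0,0.6]]'
```

```text
clock: 31.08
position: [0.5024, -0.2907, 0.0605]
orientation: [0.997, 0.081, 0.002, 0.001]
wrist_force: [-5.3, 1.4, 15.0]
gripper_width: 0.039
clock: 31.17
position: [0.5024, -0.2908, 0.0604]
orientation: [0.997, 0.081, 0.002, 0.001]
wrist_force: [-5.5, 3.4, 16.9]
gripper_width: 0.0386
```

```bash
python3 - <<'E'
from look import *
go("w41"); s=manip.observe();print(s["wrist_force"],s["position"]); print(manip.finish_job())
E
```

```text
tank [ 0.0014 -0.0467]
clock 31.17 pos [ 0.5024 -0.2908  0.0604] shift [-0.0011  0.0015 -0.0596] turn [ 0.12 -0.2   0.06] F [-5.5  3.4 16.9] w 0.0386
[-5.59506234  2.86041007 14.11574823] [ 0.50239866 -0.29075316  0.0604203 ]
the job is handed in; nothing more can be done
None
```

View pics/w41z.png

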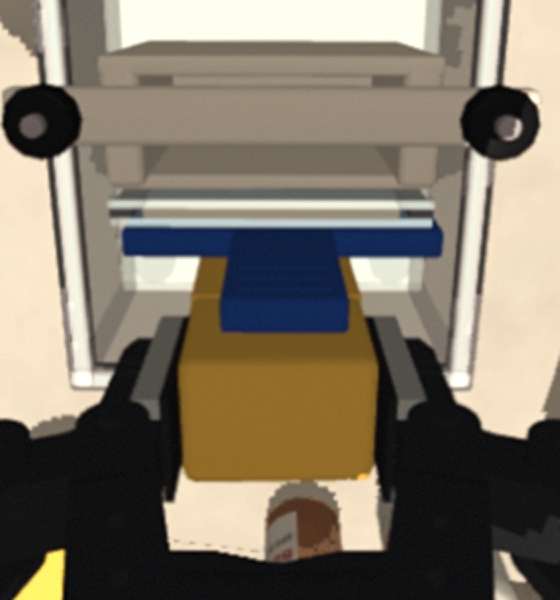

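The job was handed in at 31.2 s. I pressed the red stop key right down and let it up, then pressed the blue lock key right down. I never touched the green key. I then stood one blue plate against the glass and jammed the yellow wedge between that plate and the seat. The arm still holds the wedge and presses it down.

**Last checks**
- The wedge stopped moving under about 14–17 N of downward push, with the jaws holding 38.6 mm across its head.
- By the arm's pose, the wedge foot is about 31 mm above the bench, clear of the tank floor.
- In the last wrist picture the plate stands parallel to the glass, right up against it.
- The last scene picture shows the two small bottles and the pot where they stood. I did not check the pump bottle at the end, but the arm never worked near it.

**What did not go cleanly**
- **Red key:** my last push drove it onto its stop with about 100 N at the wrist, under the 120 N limit but far more than it needed. Blue bottomed out at about 10 N. I had no direct reading of either key's travel.
- **Fingertips:** they turned out to be about 33 mm farther back than the stated tool point, so I worked from where they actually were.
- **Plate on the glass:** while seating the plate I gave it a few pushes of 1–1.5 mm towards the glass. My readings came after each push had relaxed and showed about 2 N, so the peak force on the glass is unknown.
- **Wedge height:** camera estimates of the glass position ranged from about -18 to -24 mm, which predicts a foot height of roughly 12 to 36 mm. All of them called for one plate, and the measured 31 mm lies inside that range.

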